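# Bring the cacti into the cold frame for the night

### The job

Bring in the little cacti for the night: swing the cold frame's hinged cover right back until it meets its stop, stand every small white cactus pot from the counter upright on the frame's floor in the free space between the plants already there, then close the cover fully down. Leave about a centimetre of air between each pot and its neighbours; never bump a pot you are carrying against another pot or touch the plants already in the frame with the gripper. The plants already in the frame and the other things on the counter stay where they are.

Things in the scene. Friction and masses are not known exactly. Their poses are not given: they have to be found in the camera images.
- frame: base of the cold frame (a mini greenhouse): low wooden tray, 250 x 300 mm outside, floor 6 mm thick, rim 8 mm wide and 14 mm high, fixed to the counter. Origin at the centre of its underside on the counter; own +x points to the hinged side (about world +y), own y runs along the hinge, z up. Inside the shut cover the clear floor is 234 mm (x) by 284 mm (y).
- cover (a joint): hinge of the frame's cover, rad: 0 shut down on the base rim, grows as it opens, stop at 1.8 (leaning back past upright). The cover starts between shut and slightly ajar. Stiff hinge: the cover stays wherever it is left; about 5 N at the handle lifts it.
- cover_hinge (a point): middle of the hinge line, at frame-local (125, 0, 14) mm; the hinge line runs along the frame's y. Axes are the cover's own: parallel to the frame's when shut, turning about y with the cover.
- cover_handle (a point): centre of the cover's handle, a steel bar 12 mm thick and 120 mm long, parallel to the hinge, on the front of the cover (frame's -x side), axis 45 mm out from the front pane (39 mm of free gap) on two posts 110 mm apart. From the hinge it lies 295 mm towards frame -x and 50 mm up when shut (64 mm above the counter), and circles about the hinge. The cover itself is clear panes in an aluminium edging, 250 x 300 mm outside, 80 mm deep, 8 mm walls, open below, 0.45 kg.
- cactus1: small round white ceramic pot with a ball cactus, to be brought in (between three and four of cactus1..5 are present, the others absent). Pot 45 mm high, upright collar 50 mm in diameter from 28 to 45 mm height, narrower below; cactus (34 mm thick) rises to 64 mm; 0.10 to 0.19 kg. Origin at the centre of its underside, z up.
- cactus2: small round white ceramic pot with a ball cactus, to be brought in (between three and four of cactus1..5 are present, the others absent). Pot 45 mm high, upright collar 50 mm in diameter from 28 to 45 mm height, narrower below; cactus (34 mm thick) rises to 64 mm; 0.10 to 0.19 kg. Origin at the centre of its underside, z up.
- cactus3: small round white ceramic pot with a ball cactus, to be brought in (between three and four of cactus1..5 are present, the others absent). Pot 45 mm high, upright collar 50 mm in diameter from 28 to 45 mm height, narrower below; cactus (34 mm thick) rises to 64 mm; 0.10 to 0.19 kg. Origin at the centre of its underside, z up.
- cactus4: small round white ceramic pot with a ball cactus, to be brought in (between three and four of cactus1..5 are present, the others absent). Pot 45 mm high, upright collar 50 mm in diameter from 28 to 45 mm height, narrower below; cactus (34 mm thick) rises to 64 mm; 0.10 to 0.19 kg. Origin at the centre of its underside, z up.
- cactus5: small round white ceramic pot with a ball cactus, to be brought in (between three and four of cactus1..5 are present, the others absent). Pot 45 mm high, upright collar 50 mm in diameter from 28 to 45 mm height, narrower below; cactus (34 mm thick) rises to 64 mm; 0.10 to 0.19 kg. Origin at the centre of its underside, z up.
- bowl1: round grey concrete succulent bowl already in the frame, to stay where it is: 64 mm in diameter, 40 mm high, plant up to 56 mm, 0.35 kg. Origin at the centre of its underside.
- bowl2: round grey concrete succulent bowl already in the frame, to stay where it is: 64 mm in diameter, 40 mm high, plant up to 56 mm, 0.35 kg. Origin at the centre of its underside.
- trough: rectangular grey concrete trough of three tiny cacti already in the frame, to stay where it is: 48 mm (own x) by 80 mm (own y), 40 mm high, plants to 58 mm, 0.45 kg. Origin at the centre of its underside.
- saucers: bystander: stack of two blue glazed saucers, 72 mm in diameter, 18 mm high, standing among the cactus pots. Origin at the centre of its underside.
- trowel: bystander: small steel trowel lying on the counter; wooden handle 24 mm thick from own x -160 to -50 mm, blade from 0 to 100 mm and 58 mm wide, 26 mm high. Origin on the counter under the root of the blade.
- spray_bottle: bystander: empty green spray bottle, 72 mm in diameter, 215 mm high. Origin at the centre of its underside.
- plant_pot: bystander: blue ceramic plant pot, 164 mm in diameter, 140 mm high. Origin at the centre of its underside.

How it is judged:
By the outcome, as a careful person would: the job done as asked, in the order asked, and still so for the second after the job is handed in, with the robot touching nothing.
Of cactus1, cactus2, cactus3, cactus4, cactus5 only 3 to 4 are there at a start; the rules pass over those that are not, and their reading is None.
At some moment in a run one of cactus1, cactus2, cactus3, cactus4, cactus5 may be knocked a few centimetres aside while the robot is not near it.
It also fails if it takes over 210 s, if anything falls off the work surface, if the arm or the gripper's body presses on something with over 40 N, if the wrist force passes 120 N, or if a joint passes its speed limit or range.

### The arm

A 7-joint arm with a two-finger parallel gripper is mounted at the origin on the work surface. World frame = base frame: x ahead of the robot, y to its left, z up, the work surface at z = 0. Lengths are in m, angles in rad, forces in N, time in s.
With the tool pointing down it reaches from about 0.4 to 0.85 m from the base axis. Payload 10.4 kg.
Tool frame: the origin (TCP) lies midway between the tips of the shut fingers; the grasp point (between the pads) lies 19 mm behind it; z points along the fingers, y is the direction in which the jaws open and shut (so a half turn about z gives the same grasp; the last joint's range is limited). The gripper opens to 85 mm and grips with 20 to 120 N. Pads are 22 mm wide; open, the fingers measure 114 mm over their backs; the gripper's body (76 mm by 85 mm) begins 54 mm behind the grasp point. The pads swing forward as they close: fully open they stand 13 mm farther back than shut.
Start: joints at [-1.213, 0.332, -0.065, 1.46, 0.022, 1.35, -0.088], TCP at [0.232, 0.58, 0.231] pointing down, gripper open.
Joint ranges: [-2.6, 2.6], [-0.5, 2.12], [-1.47, 1.34], [0.16, 2.42], [-1.27, 4.41], [0.06, 2.06], [-2.6, 2.6]. Speed limits (rad/s): [2.22, 2.22, 2.79, 2.79, 3.14, 3.14, 3.14].

### API

Orientations are given as a unit quaternion [x, y, z, w].
In Python, from workcell import get_obs, camera, calibration, hand_in gives the robot as it stands.
- The arm moves only by the shell command python3 -m handwheel 'ROWS' [FORCE]. ROWS is JSON, a list of rows, each an object with "jaw": the finger opening in mm, from 0 to 85.4; "delta_pos": the shift along the tool's x, y, z scaled (see below), a list of three; "turn": the turn about the tool's z scaled (see below). In form: [{"jaw": jaw, "delta_pos": [tx, ty, tz], "turn": turn}, ...]. A call has 1 to 10 rows; each row is the pose to reach, as a shift and turn from the pose commanded when the call began, along the tool's axes at that moment, turning the shorter way round; what a row does not reach only later rows make up. The controller multiplies each number of a shift by 1 m and each number of a turn by pi rad. A row lasts 1/12 s, in which the tool goes at most 41.7 mm and 7.16 degrees, less where a joint would pass 70% of its speed; a pose out of reach is approached as far as the arm can. A call with a number of a shift or a turn outside -1 to 1 is refused whole. A call with a gripper value outside its range is refused whole. The fingers move at their own pace and stop on an object; FORCE is the grip in N (left out, the last holds). Time passes only in rows, so rows that repeat a pose let the fingers close. It gives the time, the measured TCP pose, the force and the opening at its end, in the units of the state.
- get_obs(): the state, without advancing time (a new reading comes with each control period).
- camera(name): name is "side" or "top"; returns the picture (400x640x3 uint8, red, green, blue); there is no depth.
- calibration(name): a dict with "mtx" (3x3 intrinsics, pixels), "dist_coeffs" ([k1, k2, p1, p2, k3] as OpenCV has them; the pictures are not rectified), "rvec" (rotation vector, rad) and "tvec" (3), from world to camera coordinates, as OpenCV has them. Camera axes: x right, y down, z forward; pixel columns grow to the right and rows downward; lengths in m; the calibration is good to about 2 mm. A picture is of the moment at which its call begins. calibration takes no time and is no camera call.
- hand_in(): hands the job in, once; it reports no verdict.
The state is a dict: "clock": time; "joint_pos": joint angles; "joint_velocities": joint speeds; "tau": joint torques, N m; "position": TCP position; "ee_rot": TCP orientation; "ft_force": force on the tool from outside, world axes, zero at the start; "torque": the same for the moment, N m; "grip_width": opening from 0.0 (shut) to 1.0 (fully open).
Only numpy, scipy, OpenCV 4.12 (cv2) and the standard library are available. Lean on these libraries where they do the work, as an engineer would, in place of code of your own. Each camera call takes 0.05 s, during which the arm holds its last target.

## Working session

There is one attempt and no reset: what is moved stays moved. The work goes in short steps, Python scripts to look and compute and a shell command to move; the robot and the scene stay as the last step left them, time stands still between calls to the robot, and variables do not carry over. Pictures are saved under pics/ and viewed, and the job is handed in when it is done.

```bash
ls; mkdir -p pics; python3 - <<'E'
from workcell import *
import cv2
for n in("side","top"):
    cv2.imwrite(f"pics/{n}0.png",camera(n)[:,:,::-1]); print(calibration(n))
print(get_obs())
E
```

```text
pics
{'mtx': array([[490.8248629 ,   0.        , 315.41184594],
       [  0.        , 490.8248629 , 187.83572718],
       [  0.        ,   0.        ,   1.        ]]), 'dist_coeffs': array([-0.0294693,  0.       ,  0.       ,  0.       ,  0.       ]), 'rvec': array([ 2.32078342,  0.45958584, -0.20884557]), 'tvec': array([-0.44898769, -0.09516135,  1.72170116])}
{'mtx': array([[441.16501847,   0.        , 319.17633494],
       [  0.        , 441.16501847, 209.47384529],
       [  0.        ,   0.        ,   1.        ]]), 'dist_coeffs': array([-0.11283428,  0.        ,  0.        ,  0.        ,  0.        ]), 'rvec': array([ 2.18952115, -2.13526362,  0.10987363]), 'tvec': array([-0.02008675,  0.49552048,  1.37538561])}
{'clock': 0.1, 'joint_pos': array([-1.2125537 ,  0.33283328, -0.0647037 ,  1.46083263,  0.02160224,
        1.34989775, -0.08848341]), 'joint_velocities': array([-0.00059156,  0.00039618,  0.00079014, -0.00067093, -0.00082078,
        0.00096568,  0.00032483]), 'tau': array([ 9.45159445e-04, -6.26745415e+01,  4.88645816e-02, -3.92435753e+01,
        1.63261191e-02,  6.86967687e-03,  1.16736462e-05]), 'position': array([0.23219426, 0.57991759, 0.23059193]), 'ee_rot': array([ 1.89253287e-01,  9.81928096e-01, -6.30989422e-04, -9.25561778e-05]), 'ft_force': array([-0.90973414, -0.21055896, -0.52831603]), 'torque': array([ 0.00773869,  0.02113673, -0.04034794]), 'grip_width': 0.9983912678657114}
```

View pics/side0.png

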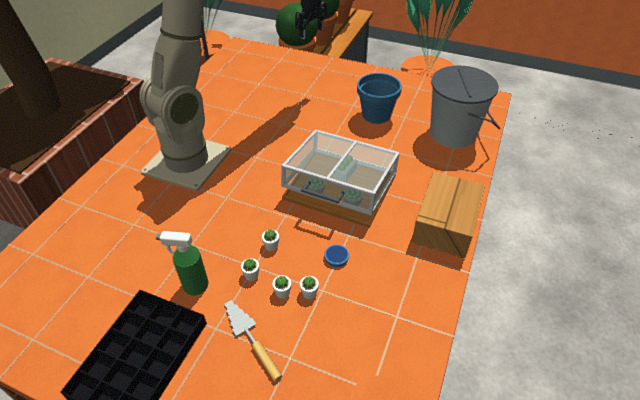

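View pics/top0.png

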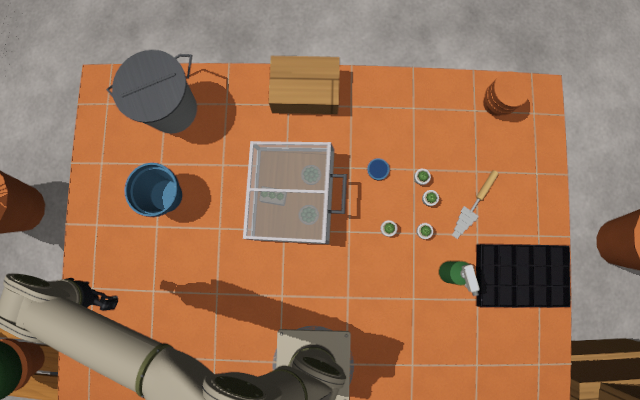

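Both views show four cactus pots (top view at about (423,176), (431,197), (389,228) and (426,231)). The saucers are at (378,169). The frame is around (290,190), with its handle on the right at (345,195).

```bash
cat > h.py <<'E'
from workcell import *
import cv2, numpy as np
from scipy.spatial.transform import Rotation as Ro
C={n:calibration(n) for n in("side","top")}
def ray(n,uv):
    c=C[n]; p=cv2.undistortPoints(np.array(uv,float).reshape(-1,1,2),c['mtx'],c['dist_coeffs']).reshape(-1,2)
    R=cv2.Rodrigues(c['rvec'])[0]; o=-R.T@c['tvec']
    return o,np.c_[p,np.ones(len(p))]@R
def onz(n,uv,z):
    o,d=ray(n,uv); return o+d*((z-o[2])/d[:,2])[:,None]
def proj(n,P):
    c=C[n]; return cv2.projectPoints(np.array(P,float).reshape(-1,1,3),c['rvec'],c['tvec'],c['mtx'],c['dist_coeffs'])[0].reshape(-1,2)
def tri(uvs,uvt):
    A=np.zeros((3,3));b=np.zeros(3)
    for n,u in(("side",uvs),("top",uvt)):
        o,d=ray(n,[u]);d=d[0]/np.linalg.norm(d[0]);M=np.eye(3)-np.outer(d,d);A+=M;b+=M@o
    return np.linalg.solve(A,b)
def shot(n,name,box=None,s=1):
    im=camera(n)[:,:,::-1].copy()
    cv2.imwrite(f"pics/{name}_raw.png",im)
    if box: x0,y0,x1,y1=box; im=im[y0:y1,x0:x1]
    cv2.imwrite(f"pics/{name}.png",cv2.resize(im,None,fx=s,fy=s,interpolation=cv2.INTER_CUBIC)); 
def pose():
    o=get_obs(); return o['position'],Ro.from_quat(o['ee_rot']).as_matrix()
E
python3 - <<'E'
from h import *
im=cv2.imread('pics/top0.png'); cv2.imwrite('pics/t1.png',cv2.resize(im[130:250,235:435],None,fx=4,fy=4,interpolation=cv2.INTER_CUBIC))
im=cv2.imread('pics/side0.png'); cv2.imwrite('pics/s1.png',cv2.resize(im[120:310,235:410],None,fx=3,fy=3,interpolation=cv2.INTER_CUBIC))
im=cv2.imread('pics/top0.png');hsv=cv2.cvtColor(im,cv2.COLOR_BGR2HSV)
m=((hsv[...,1]<60)&(hsv[...,2]>140)).astype(np.uint8)
n,l,st,ce=cv2.connectedComponentsWithStats(m)
for i in range(1,n):
    x,y,w,h,a=st[i]
    if a>15 and 340<x<460 and 150<y<250: print(st[i],ce[i],onz("top",[(x+w/2-.5,y+h/2-.5)],.045)[0])
pos,R=pose();print(pos,R)
E
```

```text
[414 169  17  15 102] [421.70588235 176.        ] [ 0.60907846 -0.33206855  0.045     ]
[423 190  16  16 105] [430.0952381  197.57142857] [ 0.54074266 -0.35909935  0.045     ]
[452 199  27  40 422] [464.82464455 220.12322275] [ 0.47661345 -0.46983666  0.045     ]
[381 220  16  17 111] [387.89189189 228.3963964 ] [ 0.44097414 -0.22615317  0.045     ]
[417 223  16  16 115] [423.93043478 230.73913043] [ 0.43574273 -0.33987815  0.045     ]
[0.23219426 0.57991759 0.23059193] [[-9.28366369e-01  3.71666124e-01 -4.20600668e-04]
 [ 3.71666357e-01  9.28365590e-01 -1.20413936e-03]
 [-5.70666217e-05 -1.27420560e-03 -9.99999187e-01]]
```

View pics/t1.png

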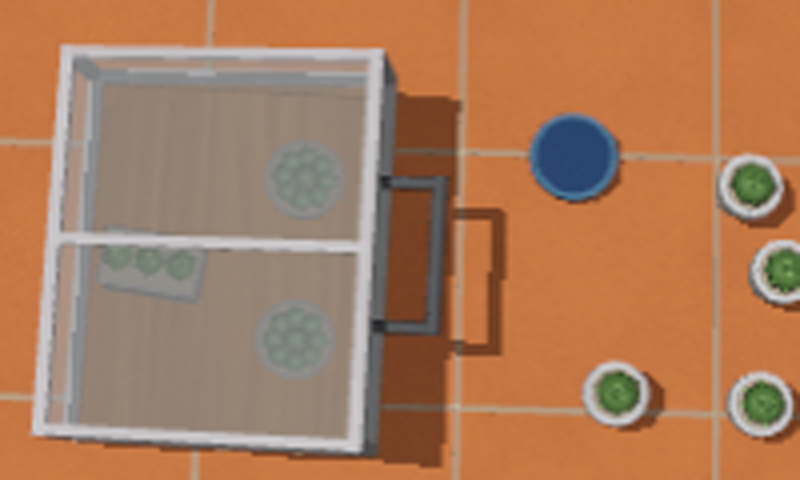

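View pics/s1.png

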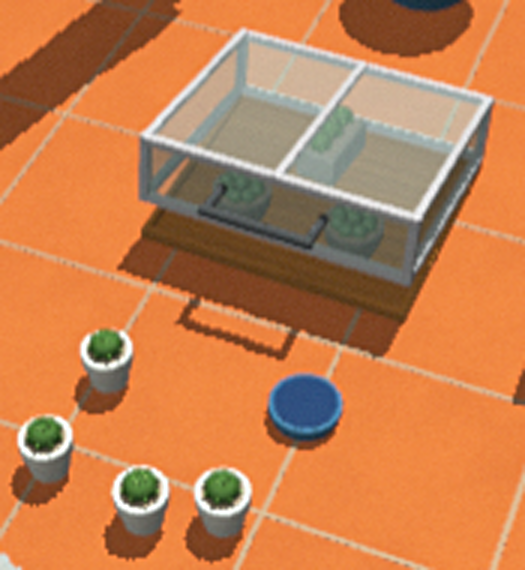

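```bash
python3 - <<'E'
from h import *
S=lambda x,y:(235+(x+.5)/3-.5,120+(y+.5)/3-.5); T=lambda x,y:(235+(x+.5)/4-.5,130+(y+.5)/4-.5)
for k,s,t in[("hnear",(203,211),(434,330)),("hfar",(312,243),(440,182)),("Hn",(243,33),(36,433)),("Hf",(492,100),(66,47)),("Fn",(146,137),(360,449)),("Ff",(420,217),(383,52))]:
    p=tri(S(*s),T(*t)); print(k,p.round(4),np.abs(proj("side",p)-S(*s)).max().round(1),np.abs(proj("top",p)-T(*t)).max().round(1))
# base lower front corners in side view on counter
for n,uv in(("side",S(143,232)),("side",S(403,318))): print(onz(n,[uv],0.0))
E
```

```text
hnear [ 0.4803 -0.0802  0.1103] 0.1 0.1
hfar [ 0.5942 -0.0817  0.1103] 0.5 0.4
Hn [0.3972 0.2186 0.0893] 0.1 0.1
Hf [0.6952 0.2078 0.0929] 0.1 0.1
Fn [ 0.3913 -0.0259  0.1328] 0.6 0.5
Ff [ 0.6865 -0.0361  0.1381] 0.6 0.5
[[ 0.38530421 -0.03510575  0.        ]]
[[ 0.68360462 -0.04589182  0.        ]]
```

```bash
cat >> h.py <<'E'
def want(p,yawy=None):
    """delta in current tool axes (mm-rounded, m) to reach TCP p; yawy= wanted world angle(deg) of tool y"""
    pos,R=pose(); d=R.T@(np.array(p)-pos); t=0
    if yawy is not None:
        a=np.degrees(np.arctan2(R[1,1],R[0,1])); e=(yawy-a+90)%180-90; t=-e/180
    print("delta",d.round(4),"turn",round(t,4))
def st():
    o=get_obs();print("t",round(o['clock'],2),"p",o['position'].round(4),"F",o['ft_force'].round(1),"T",o['torque'].round(2),"g",round(o['grip_width']*85.4,1))
E
python3 -c "
from h import *
want((.537,-.081,.2),87.9)"
```

```text
delta [-0.5286 -0.5002  0.0313] turn -0.1095
```

```bash
python3 -m handwheel '[{"jaw":36,"delta_pos":[-0.27,-0.25,-0.05],"turn":-0.11},{"jaw":36,"delta_pos":[-0.27,-0.25,-0.05],"turn":-0.11},{"jaw":36,"delta_pos":[-0.27,-0.25,-0.05],"turn":-0.11},{"jaw":36,"delta_pos":[-0.27,-0.25,-0.05],"turn":-0.11},{"jaw":36,"delta_pos":[-0.27,-0.25,-0.05],"turn":-0.11},{"jaw":36,"delta_pos":[-0.27,-0.25,-0.05],"turn":-0.11},{"jaw":36,"delta_pos":[-0.27,-0.25,-0.05],"turn":-0.11},{"jaw":36,"delta_pos":[-0.27,-0.25,-0.05],"turn":-0.11},{"jaw":36,"delta_pos":[-0.27,-0.25,-0.05],"turn":-0.11},{"jaw":36,"delta_pos":[-0.27,-0.25,-0.05],"turn":-0.11}]'; python3 -c "
from h import *
want((.537,-.081,.2),87.9)"
```

```text
clock: 0.93
position: [0.3937, 0.2408, 0.2825]
ee_rot: [0.023, 1.0, -0.0, 0.001]
ft_force: [-0.2, -0.5, 0.5]
grip_width: 0.422
delta [-0.1575 -0.315   0.0829] turn -0.0027
```

```bash
python3 -m handwheel '[{"jaw":36,"delta_pos":[-0.155,-0.314,0.04],"turn":0},{"jaw":36,"delta_pos":[-0.155,-0.314,0.04],"turn":0},{"jaw":36,"delta_pos":[-0.155,-0.314,0.04],"turn":0},{"jaw":36,"delta_pos":[-0.155,-0.314,0.04],"turn":0},{"jaw":36,"delta_pos":[-0.155,-0.314,0.04],"turn":0},{"jaw":36,"delta_pos":[-0.155,-0.314,0.04],"turn":0},{"jaw":36,"delta_pos":[-0.155,-0.314,0.04],"turn":0},{"jaw":36,"delta_pos":[-0.155,-0.314,0.04],"turn":0},{"jaw":36,"delta_pos":[-0.155,-0.314,0.04],"turn":0},{"jaw":36,"delta_pos":[-0.155,-0.314,0.08],"turn":0}]'; python3 -c "
from h import *
st();want((.537,-.081,.091),87.9);shot('side','s2',(220,60,420,240),4)"
```

```text
clock: 1.77
position: [0.5379, -0.0774, 0.2063]
ee_rot: [0.021, 1.0, -0.001, 0.005]
ft_force: [1.9, 0.3, 0.2]
grip_width: 0.421
t 1.77 p [ 0.5379 -0.0774  0.2063] F [1.9 0.3 0.2] T [ 0.03 -0.1   0.02] g 36.0
delta [ 0.002  -0.0035  0.1152] turn -0.0017
```

View pics/s2.png

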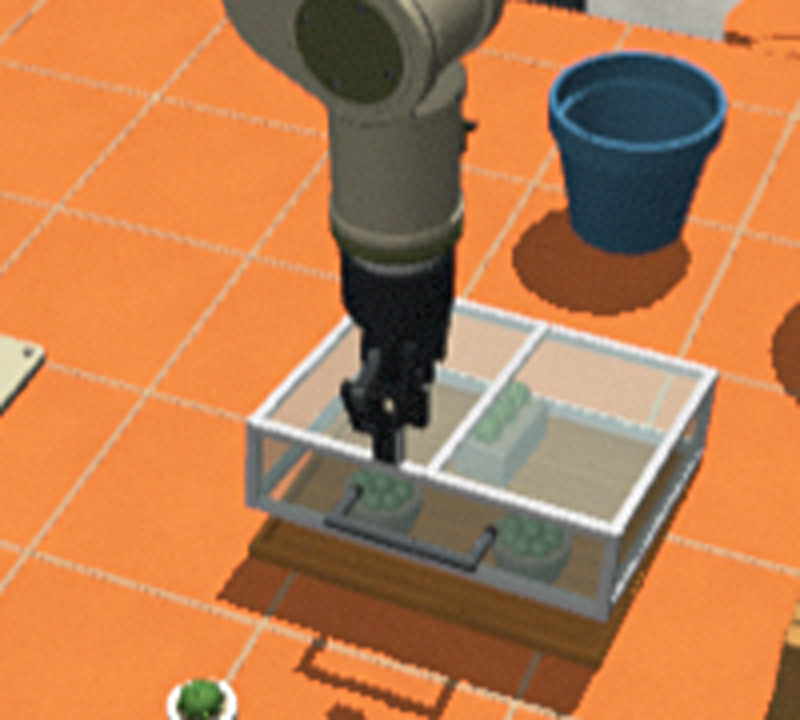

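```bash
python3 -m handwheel '[{"jaw":36,"delta_pos":[0.002,-0.004,0.03],"turn":0},{"jaw":36,"delta_pos":[0.002,-0.004,0.06],"turn":0},{"jaw":36,"delta_pos":[0.002,-0.004,0.085],"turn":0},{"jaw":36,"delta_pos":[0.002,-0.004,0.1],"turn":0},{"jaw":36,"delta_pos":[0.002,-0.004,0.115],"turn":0},{"jaw":36,"delta_pos":[0.002,-0.004,0.115],"turn":0},{"jaw":36,"delta_pos":[0.002,-0.004,0.115],"turn":0}]'; python3 -c "
from h import *
st();want((.537,-.081,.091),87.9);shot('side','s3',(260,120,380,240),5);shot('top','t3',(300,150,380,240),6)"
```

```text
clock: 2.4
position: [0.531, -0.0752, 0.0858]
ee_rot: [0.018, 1.0, -0.0, -0.001]
ft_force: [0.9, 0.9, -0.7]
grip_width: 0.418
t 2.4 p [ 0.531  -0.0752  0.0858] F [ 0.9  0.9 -0.7] T [-0.01  0.    0.  ] g 35.7
delta [-0.0061 -0.0056 -0.0052] turn 0.0004
```

View pics/s3.png

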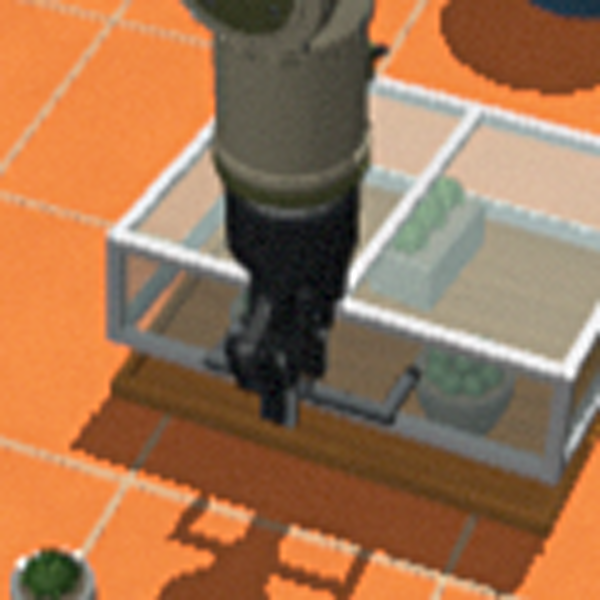

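View pics/t3.png

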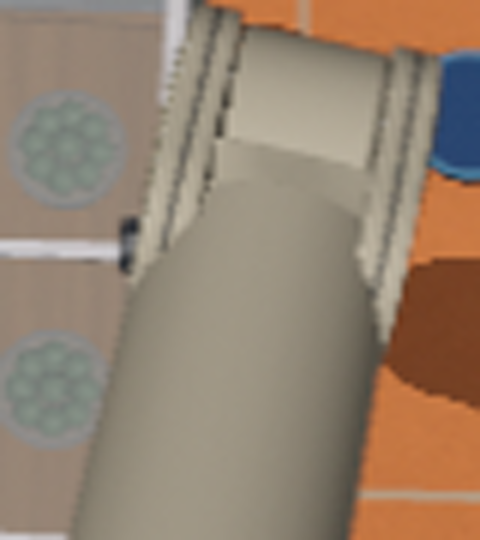

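```bash
python3 -m handwheel '[{"jaw":36,"delta_pos":[-0.006,-0.005,-0.004],"turn":0},{"jaw":36,"delta_pos":[-0.006,-0.005,-0.004],"turn":0},{"jaw":36,"delta_pos":[-0.006,-0.005,-0.004],"turn":0}]' 40; python3 -c "
from h import *
st()"
python3 -m handwheel '[{"jaw":8,"delta_pos":[0,0,0],"turn":0},{"jaw":8,"delta_pos":[0,0,0],"turn":0},{"jaw":8,"delta_pos":[0,0,0],"turn":0},{"jaw":8,"delta_pos":[0,0,0],"turn":0},{"jaw":8,"delta_pos":[0,0,0],"turn":0},{"jaw":8,"delta_pos":[0,0,0],"turn":0}]'; python3 -c "
from h import *
st()"
```

```text
clock: 2.75
position: [0.5383, -0.0808, 0.091]
ee_rot: [0.018, 1.0, 0.0, 0.001]
ft_force: [0.2, -0.1, -1.0]
grip_width: 0.425
t 2.75 p [ 0.5383 -0.0808  0.091 ] F [ 0.2 -0.1 -1. ] T [0.01 0.03 0.04] g 36.3
clock: 3.25
position: [0.5375, -0.0827, 0.0905]
ee_rot: [0.018, 1.0, -0.001, 0.0]
ft_force: [0.1, -6.1, 1.7]
grip_width: 0.125
t 3.25 p [ 0.5375 -0.0827  0.0905] F [ 0.1 -6.1  1.7] T [-1.53 -0.03  0.07] g 10.7
```

```bash
python3 -m handwheel '[{"jaw":8,"delta_pos":[0,0.0035,-0.01],"turn":0},{"jaw":8,"delta_pos":[0,0.0077,-0.0205],"turn":0},{"jaw":8,"delta_pos":[0,0.014,-0.034],"turn":0},{"jaw":8,"delta_pos":[0,0.0208,-0.0474],"turn":0},{"jaw":8,"delta_pos":[0,0.0208,-0.0474],"turn":0}]'; python3 -c "
from h import *
st();shot('side','s4',(220,60,420,240),4)"
```

```text
clock: 3.67
position: [0.5382, -0.0624, 0.14]
ee_rot: [0.019, 1.0, -0.002, 0.0]
ft_force: [-3.5, -10.5, 7.4]
grip_width: 0.124
t 3.67 p [ 0.5382 -0.0624  0.14  ] F [ -3.5 -10.5   7.4] T [-2.43  0.98  0.03] g 10.6
```

View pics/s4.png

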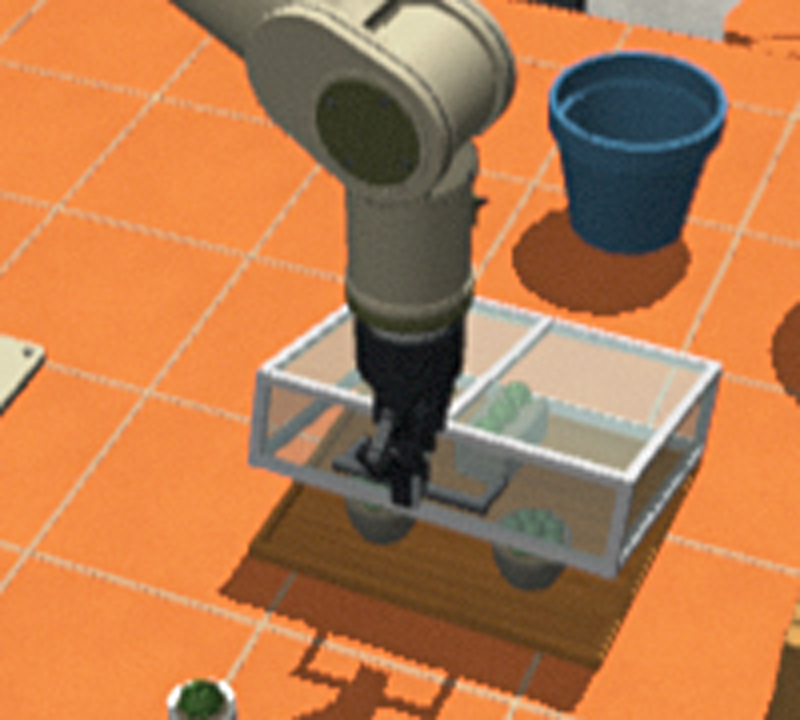

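```bash
python3 -m handwheel '[{"jaw":8,"delta_pos":[0,0.013,-0.0255],"turn":0},{"jaw":8,"delta_pos":[0,0.031,-0.0493],"turn":0},{"jaw":8,"delta_pos":[0,0.051,-0.0712],"turn":0},{"jaw":8,"delta_pos":[0,0.074,-0.0909],"turn":0},{"jaw":8,"delta_pos":[0,0.098,-0.1083],"turn":0},{"jaw":8,"delta_pos":[0,0.124,-0.1232],"turn":0},{"jaw":8,"delta_pos":[0,0.124,-0.1232],"turn":0}]'; python3 -c "
from h import *
st()"
```

```text
clock: 4.3
position: [0.5439, 0.0648, 0.2671]
ee_rot: [0.017, 1.0, -0.0, 0.003]
ft_force: [-13.2, -13.2, 31.7]
grip_width: 0.123
t 4.3 p [0.5439 0.0648 0.2671] F [-13.2 -13.2  31.7] T [-2.9   2.71 -0.08] g 10.5
```

```bash
python3 -m handwheel '[{"jaw":8,"delta_pos":[0.001,-0.002,-0.004],"turn":0},{"jaw":8,"delta_pos":[0.001,-0.002,-0.004],"turn":0}]'; python3 -c "
from h import *
st();shot('side','s5',(220,20,420,200),4)"
```

```text
clock: 4.47
position: [0.5436, 0.063, 0.2666]
ee_rot: [0.017, 1.0, 0.001, 0.003]
ft_force: [9.1, 1.2, 2.2]
grip_width: 0.12
t 4.47 p [0.5436 0.063  0.2666] F [9.1 1.2 2.2] T [ 0.29 -2.01 -0.04] g 10.3
```

View pics/s5.png

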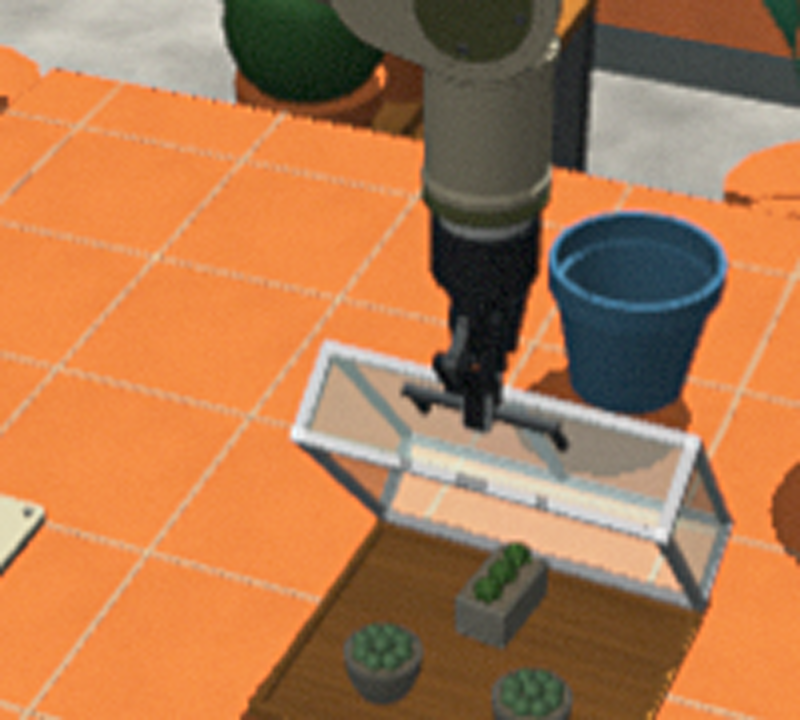

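```bash
python3 -m handwheel '[{"jaw":8,"delta_pos":[0,0.027,-0.0125],"turn":0},{"jaw":8,"delta_pos":[0,0.055,-0.0225],"turn":0},{"jaw":8,"delta_pos":[0,0.084,-0.0292],"turn":0},{"jaw":8,"delta_pos":[0,0.113,-0.033],"turn":0},{"jaw":8,"delta_pos":[0,0.143,-0.034],"turn":0},{"jaw":8,"delta_pos":[0,0.143,-0.034],"turn":0}]'; python3 -c "
from h import *
st()"
```

```text
clock: 5.02
position: [0.5479, 0.2117, 0.3009]
ee_rot: [0.014, 1.0, 0.002, 0.003]
ft_force: [3.9, 3.9, 11.7]
grip_width: 0.12
t 5.02 p [0.5479 0.2117 0.3009] F [ 3.9  3.9 11.7] T [ 0.64 -0.83 -0.14] g 10.3
```

```bash
python3 -m handwheel '[{"jaw":8,"delta_pos":[0,0.03,0.001],"turn":0},{"jaw":8,"delta_pos":[0,0.059,0.0065],"turn":0},{"jaw":8,"delta_pos":[0,0.08,0.012],"turn":0},{"jaw":8,"delta_pos":[0,0.093,0.0165],"turn":0},{"jaw":8,"delta_pos":[0,0.102,0.02],"turn":0},{"jaw":8,"delta_pos":[0,0.106,0.0215],"turn":0},{"jaw":8,"delta_pos":[0,0.106,0.0215],"turn":0}]'; python3 -c "
from h import *
st()"
```

```text
clock: 5.6
position: [0.5511, 0.3132, 0.2785]
ee_rot: [0.017, 1.0, 0.001, 0.002]
ft_force: [5.2, 5.8, 6.4]
grip_width: 0.125
t 5.6 p [0.5511 0.3132 0.2785] F [5.2 5.8 6.4] T [ 0.8  -0.85  0.05] g 10.7
```

```bash
python3 -m handwheel '[{"jaw":8,"delta_pos":[0,0.005,0.002],"turn":0},{"jaw":8,"delta_pos":[0,0.01,0.004],"turn":0},{"jaw":8,"delta_pos":[0,0.01,0.004],"turn":0},{"jaw":8,"delta_pos":[0,0.01,0.004],"turn":0}]'; python3 -c "
from h import *
st()"
```

```text
clock: 5.93
position: [0.5514, 0.3181, 0.2762]
ee_rot: [0.019, 1.0, -0.001, 0.001]
ft_force: [-7.6, -13.5, 18.2]
grip_width: 0.118
t 5.93 p [0.5514 0.3181 0.2762] F [ -7.6 -13.5  18.2] T [-2.81  1.54  0.08] g 10.1
```

```bash
python3 -m handwheel '[{"jaw":8,"delta_pos":[0,0.004,-0.001],"turn":0},{"jaw":8,"delta_pos":[0,0.004,-0.001],"turn":0},{"jaw":8,"delta_pos":[0,0.004,-0.001],"turn":0},{"jaw":8,"delta_pos":[0,0.004,-0.001],"turn":0}]'; python3 -c "
from h import *
st()
shot('side','s6',(220,0,420,180),4);shot('top','t6',(180,120,360,260),4)"
```

```text
clock: 6.27
position: [0.5514, 0.3182, 0.2762]
ee_rot: [0.021, 1.0, -0.004, -0.001]
ft_force: [-11.2, -24.9, 17.8]
grip_width: 0.116
t 6.27 p [0.5514 0.3182 0.2762] F [-11.2 -24.9  17.8] T [-5.25  2.43  0.08] g 9.9
```

View pics/s6.png

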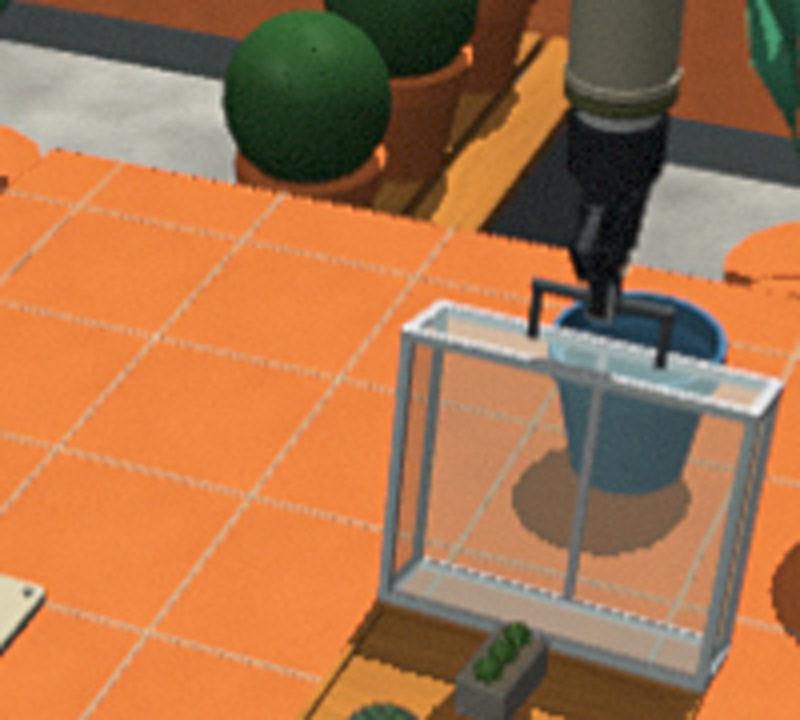

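View pics/t6.png

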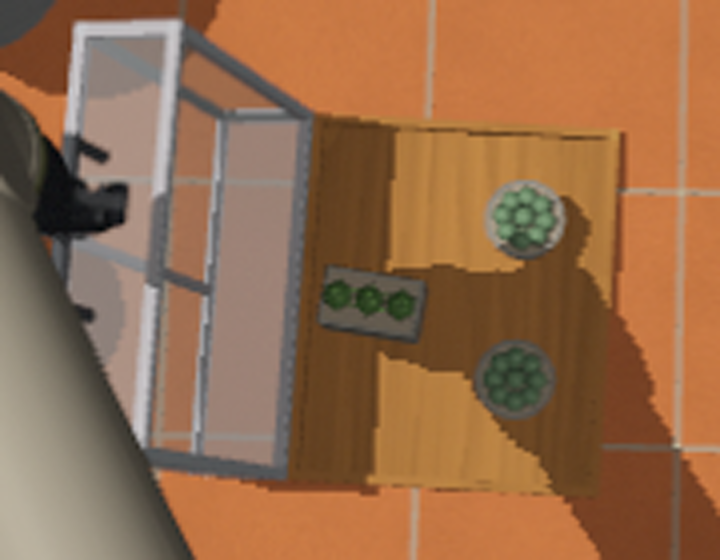

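```bash
python3 -m handwheel '[{"jaw":8,"delta_pos":[0,-0.006,-0.001],"turn":0},{"jaw":8,"delta_pos":[0,-0.006,-0.001],"turn":0},{"jaw":36,"delta_pos":[0,-0.006,-0.001],"turn":0},{"jaw":36,"delta_pos":[0,-0.006,-0.001],"turn":0},{"jaw":36,"delta_pos":[0,-0.006,-0.001],"turn":0},{"jaw":36,"delta_pos":[0,-0.006,-0.02],"turn":0},{"jaw":36,"delta_pos":[0,-0.006,-0.05],"turn":0},{"jaw":36,"delta_pos":[0,-0.006,-0.07],"turn":0},{"jaw":36,"delta_pos":[0,-0.006,-0.07],"turn":0}]'; python3 -c "
from h import *
st()"
```

```text
clock: 7.12
position: [0.5515, 0.32, 0.3489]
ee_rot: [0.017, 1.0, 0.002, 0.002]
ft_force: [0.9, -0.8, 0.3]
grip_width: 0.422
t 7.12 p [0.5515 0.32   0.3489] F [ 0.9 -0.8  0.3] T [ 0.01 -0.06  0.  ] g 36.0
```

```bash
python3 -m handwheel '[{"jaw":70,"delta_pos":[0,-0.4,0],"turn":0},{"jaw":70,"delta_pos":[0,-0.4,0],"turn":0},{"jaw":70,"delta_pos":[0,-0.4,0],"turn":0},{"jaw":70,"delta_pos":[0,-0.4,0],"turn":0},{"jaw":70,"delta_pos":[0,-0.4,0],"turn":0},{"jaw":70,"delta_pos":[0,-0.4,0],"turn":0},{"jaw":70,"delta_pos":[0,-0.4,0],"turn":0},{"jaw":70,"delta_pos":[0,-0.4,0],"turn":0},{"jaw":70,"delta_pos":[0,-0.4,0],"turn":0},{"jaw":70,"delta_pos":[0,-0.4,0],"turn":0}]';python3 -m handwheel '[{"jaw":70,"delta_pos":[0.03,-0.35,0.05],"turn":0},{"jaw":70,"delta_pos":[0.03,-0.35,0.05],"turn":0},{"jaw":70,"delta_pos":[0.03,-0.35,0.05],"turn":0},{"jaw":70,"delta_pos":[0.03,-0.35,0.05],"turn":0},{"jaw":70,"delta_pos":[0.03,-0.35,0.05],"turn":0},{"jaw":70,"delta_pos":[0.03,-0.35,0.05],"turn":0},{"jaw":70,"delta_pos":[0.03,-0.35,0.05],"turn":0},{"jaw":70,"delta_pos":[0.03,-0.35,0.05],"turn":0},{"jaw":70,"delta_pos":[0.03,-0.35,0.05],"turn":0},{"jaw":70,"delta_pos":[0.03,-0.35,0.05],"turn":0}]'; python3 -c "
from h import *
st()
shot('side','s7',(235,120,415,310),4);shot('top','t7',(240,120,440,260),4)"
```

```text
clock: 7.95
position: [0.5356, -0.0854, 0.3443]
ee_rot: [0.02, 1.0, -0.0, 0.0]
ft_force: [0.2, -1.0, 0.3]
grip_width: 0.816
clock: 8.78
position: [0.4909, -0.4343, 0.2921]
ee_rot: [0.021, 1.0, -0.001, -0.002]
ft_force: [-0.3, -0.2, -1.2]
grip_width: 0.819
t 8.78 p [ 0.4909 -0.4343  0.2921] F [-0.3 -0.2 -1.2] T [-0.04 -0.02  0.03] g 70.0
```

View pics/s7.png

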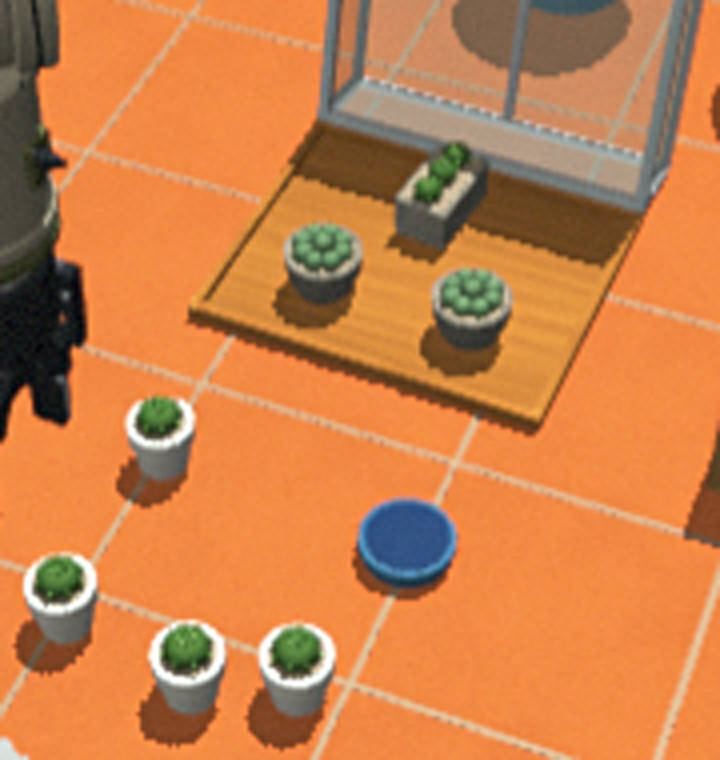

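View pics/t7.png

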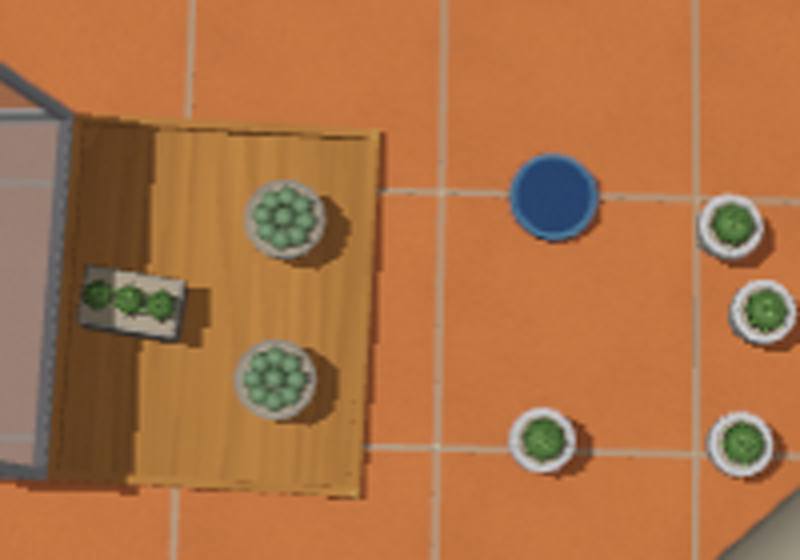

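```bash
python3 - <<'E'
from h import *
T=lambda x,y:(240+(x+.5)/4-.5,120+(y+.5)/4-.5); S=lambda x,y:(235+(x+.5)/4-.5,120+(y+.5)/4-.5)
def f(k,t,z,s=None):
    a=onz("top",[T(*t)],z)[0]; print(k,a.round(4), "side",onz("side",[S(*s)],z)[0].round(4) if s else "")
f("FrFar",(382,131),.014,(548,415)); f("FrNear",(364,497),.014,(192,307))
f("FrFar0",(383,134),.0,(538,432)); f("FrNear0",(366,499),.0,(192,319))
f("bowlFar",(286,219),.046,(472,300)); f("bowlNear",(275,380),.046,(324,255))
for k,t,s in(("A",(731,227),(297,656)),("B",(764,313),(188,656)),("C",(543,441),(161,427)),("D",(741,444),(61,584))): f(k,t,.045,s)
f("sauc",(555,198),.018,(408,540))
for k,t,s in(("t1",(87,266),(459,151)),("t2",(187,278),(397,199)),("t3",(180,335),(438,221)),("t4",(80,324),(488,168))): f(k,t,.046)
for k,s in(("t1",(447,147)),("t2",(396,202)),("t3",(442,217)),("t4",(488,158))): print(k,onz("side",[S(*s)],.046)[0].round(4))
E
```

```text
FrFar [ 0.6857 -0.0548  0.014 ] side [ 0.691 -0.046  0.014]
FrNear [ 0.3881 -0.0468  0.014 ] side [ 0.3916 -0.0441  0.014 ]
FrFar0 [ 0.6866 -0.056   0.    ] side [ 0.6864 -0.0532  0.    ]
FrNear0 [ 0.3869 -0.0487  0.    ] side [ 0.3908 -0.0444  0.    ]
bowlFar [0.6049 0.0205 0.046 ] side [0.606  0.0173 0.046 ]
bowlNear [0.4767 0.0256 0.046 ] side [0.4797 0.0203 0.046 ]
A [ 0.6079 -0.3333  0.045 ] side [ 0.6092 -0.3355  0.045 ]
B [ 0.5396 -0.3595  0.045 ] side [ 0.5422 -0.3629  0.045 ]
C [ 0.4341 -0.185   0.045 ] side [ 0.4378 -0.19    0.045 ]
D [ 0.4354 -0.3411  0.045 ] side [ 0.4363 -0.3431  0.045 ]
sauc [ 0.633  -0.1959  0.018 ] side [ 0.6361 -0.1989  0.018 ]
t1 [0.5635 0.1768 0.046 ] side 
t2 [0.5558 0.0973 0.046 ] side 
t3 [0.5104 0.1012 0.046 ] side 
t4 [0.5172 0.1805 0.046 ] side 
t1 [0.5258 0.1792 0.046 ]
t2 [0.5106 0.0996 0.046 ]
t3 [0.5517 0.0969 0.046 ]
t4 [0.5625 0.1789 0.046 ]
```

```bash
python3 -c "
from h import *
want((.6085,-.3345,.12),87.9)
c=np.array((.5425,.075));ex=np.array((.036,.9993));eu=np.array((.9993,-.036))
for k,u,l in(('R2',.065,.074),('R1',.103,.012),('L',-.088,.045),('M',.001,-.08)): print(k,(c+u*eu+l*ex).round(4))"
```

```text
delta [-0.1114  0.0995  0.1731] turn -0.0
R2 [0.6101 0.1466]
R1 [0.6459 0.0833]
L [0.4562 0.1231]
M [ 0.5406 -0.005 ]
```

```bash
python3 -m handwheel '[{"jaw":72,"delta_pos":[-0.111,0.099,0.12],"turn":0},{"jaw":72,"delta_pos":[-0.111,0.099,0.12],"turn":0},{"jaw":72,"delta_pos":[-0.111,0.099,0.12],"turn":0},{"jaw":72,"delta_pos":[-0.111,0.099,0.15],"turn":0},{"jaw":72,"delta_pos":[-0.111,0.099,0.173],"turn":0},{"jaw":72,"delta_pos":[-0.111,0.099,0.173],"turn":0},{"jaw":72,"delta_pos":[-0.111,0.099,0.173],"turn":0},{"jaw":72,"delta_pos":[-0.111,0.099,0.173],"turn":0}]' 30; python3 -c "
from h import *
st();want((.6085,-.3345,.015),87.9);shot('side','s8',(240,180,360,320),5)"
```

```text
clock: 9.55
position: [0.609, -0.3323, 0.1209]
ee_rot: [0.016, 1.0, 0.001, -0.001]
ft_force: [-0.1, -0.7, 0.6]
grip_width: 0.842
t 9.55 p [ 0.609  -0.3323  0.1209] F [-0.1 -0.7  0.6] T [-0.05  0.02  0.05] g 71.9
delta [ 0.0002 -0.0023  0.1059] turn 0.0014
```

View pics/s8.png

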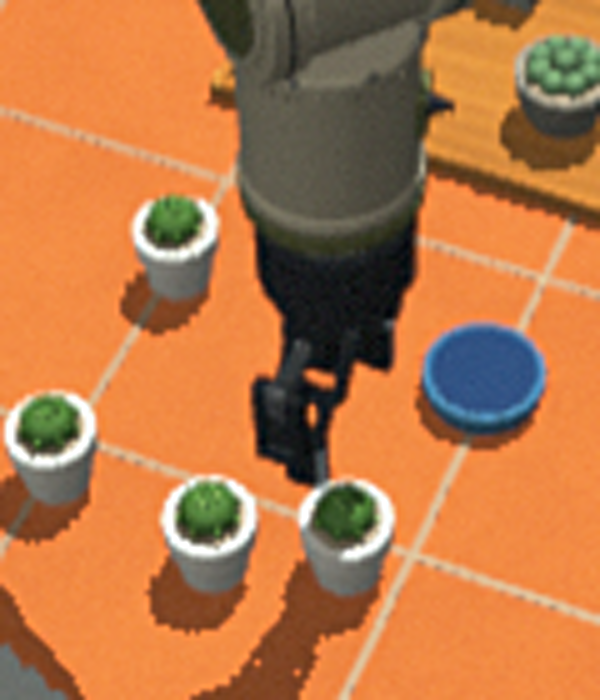

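```bash
python3 -m handwheel '[{"jaw":72,"delta_pos":[0,-0.002,0.03],"turn":0},{"jaw":72,"delta_pos":[0,-0.002,0.06],"turn":0},{"jaw":72,"delta_pos":[0,-0.002,0.08],"turn":0},{"jaw":72,"delta_pos":[0,-0.002,0.095],"turn":0},{"jaw":72,"delta_pos":[0,-0.002,0.105],"turn":0},{"jaw":72,"delta_pos":[0,-0.002,0.105],"turn":0},{"jaw":72,"delta_pos":[0,-0.002,0.105],"turn":0}]'; python3 -c "
from h import *
st();shot('side','s9',(240,180,360,320),5)"
```

```text
clock: 10.18
position: [0.609, -0.3372, 0.0178]
ee_rot: [0.018, 1.0, -0.0, 0.001]
ft_force: [-0.1, 0.2, -0.6]
grip_width: 0.843
t 10.18 p [ 0.609  -0.3372  0.0178] F [-0.1  0.2 -0.6] T [-0.04  0.02  0.04] g 72.0
```

View pics/s9.png

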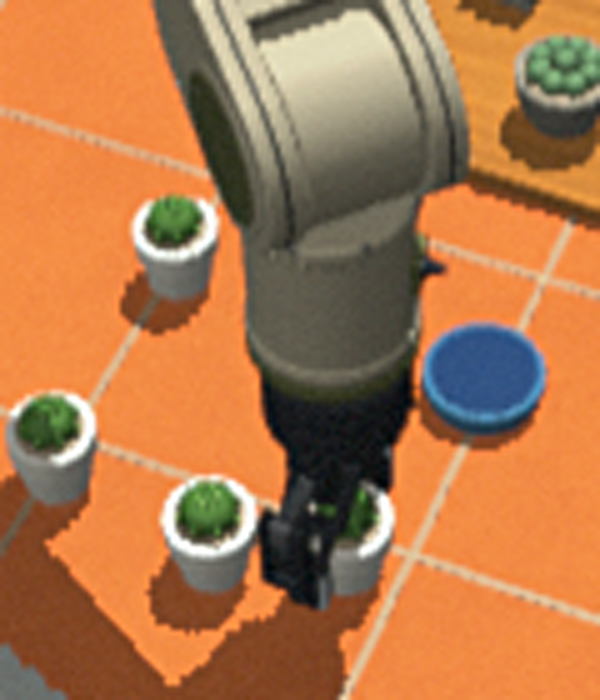

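```bash
python3 -m handwheel '[{"jaw":44,"delta_pos":[0,0.001,0.001],"turn":0},{"jaw":44,"delta_pos":[0,0.001,0.001],"turn":0},{"jaw":44,"delta_pos":[0,0.001,0.001],"turn":0},{"jaw":44,"delta_pos":[0,0.001,0.001],"turn":0},{"jaw":44,"delta_pos":[0,0.001,0.001],"turn":0},{"jaw":44,"delta_pos":[0,0.001,0.001],"turn":0}]' 30; python3 -c "
from h import *
st()"
```

```text
clock: 10.73
position: [0.6094, -0.3355, 0.0168]
ee_rot: [0.017, 1.0, -0.0, 0.001]
ft_force: [-1.5, 1.8, 5.7]
grip_width: 0.574
t 10.73 p [ 0.6094 -0.3355  0.0168] F [-1.5  1.8  5.7] T [ 0.33  0.24 -0.02] g 49.1
```

```bash
python3 -m handwheel '[{"jaw":44,"delta_pos":[0,0,-0.005],"turn":0},{"jaw":44,"delta_pos":[0,0,-0.02],"turn":0},{"jaw":44,"delta_pos":[0,0,-0.05],"turn":0},{"jaw":44,"delta_pos":[0,0,-0.08],"turn":0},{"jaw":44,"delta_pos":[0,0,-0.11],"turn":0},{"jaw":44,"delta_pos":[0,0,-0.14],"turn":0},{"jaw":44,"delta_pos":[0,0,-0.14],"turn":0},{"jaw":44,"delta_pos":[0,0,-0.14],"turn":0}]'; python3 -c "
from h import *
st();shot('side','s10',(220,140,400,320),4);want((.610,.1466,.14),87.9)"
```

```text
clock: 11.4
position: [0.6094, -0.3363, 0.1585]
ee_rot: [0.018, 1.0, -0.001, 0.002]
ft_force: [-0.3, 0.2, -2.0]
grip_width: 0.576
t 11.4 p [ 0.6094 -0.3363  0.1585] F [-0.3  0.2 -2. ] T [ 0.03  0.03 -0.01] g 49.2
delta [0.0157 0.4818 0.0163] turn 0.0004
```

View pics/s10.png

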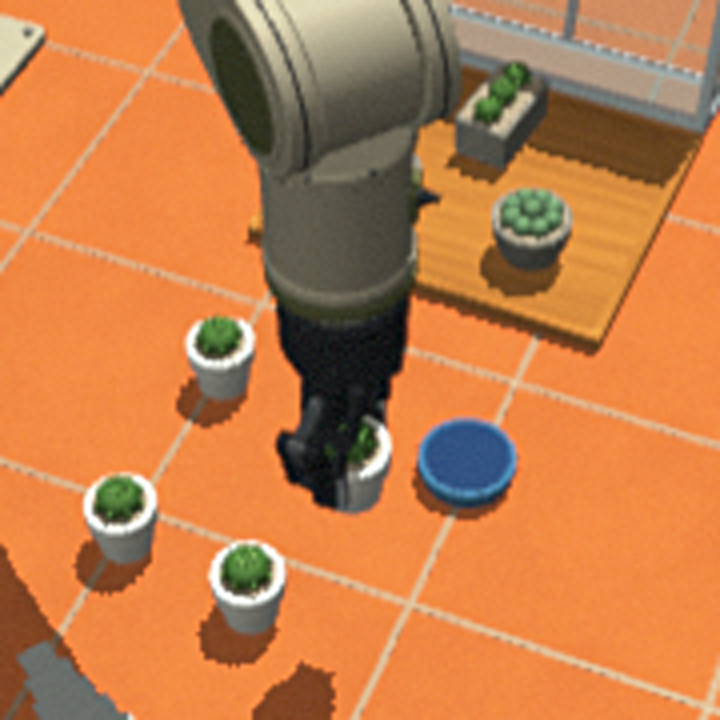

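```bash
python3 -m handwheel '[{"jaw":44,"delta_pos":[0.008,0.03,0],"turn":0},{"jaw":44,"delta_pos":[0.008,0.07,0],"turn":0},{"jaw":44,"delta_pos":[0.008,0.11,0],"turn":0},{"jaw":44,"delta_pos":[0.008,0.15,0],"turn":0},{"jaw":44,"delta_pos":[0.008,0.19,0],"turn":0},{"jaw":44,"delta_pos":[0.012,0.23,0],"turn":0},{"jaw":44,"delta_pos":[0.012,0.27,0],"turn":0},{"jaw":44,"delta_pos":[0.014,0.31,0],"turn":0},{"jaw":44,"delta_pos":[0.014,0.34,0],"turn":0},{"jaw":44,"delta_pos":[0.014,0.36,0],"turn":0}]';python3 -m handwheel '[{"jaw":44,"delta_pos":[0.002,0.03,0],"turn":0},{"jaw":44,"delta_pos":[0.002,0.06,0],"turn":0},{"jaw":44,"delta_pos":[0.002,0.09,0],"turn":0},{"jaw":44,"delta_pos":[0.002,0.11,0.01],"turn":0},{"jaw":44,"delta_pos":[0.002,0.121,0.03],"turn":0},{"jaw":44,"delta_pos":[0.002,0.121,0.05],"turn":0},{"jaw":44,"delta_pos":[0.002,0.121,0.05],"turn":0},{"jaw":44,"delta_pos":[0.002,0.121,0.05],"turn":0}]'; python3 -c "
from h import *
st();shot('side','s11',(250,60,430,220),4);shot('top','t11',(230,120,350,250),5);want((.610,.1466,.0235),87.9)"
```

```text
clock: 12.28
position: [0.6061, 0.0297, 0.1539]
ee_rot: [0.015, 1.0, 0.001, -0.001]
ft_force: [0.6, 0.7, -1.9]
grip_width: 0.575
clock: 12.95
position: [0.6083, 0.1451, 0.1039]
ee_rot: [0.018, 1.0, -0.001, -0.002]
ft_force: [1.1, -0.1, -0.4]
grip_width: 0.575
t 12.95 p [0.6083 0.1451 0.1039] F [ 1.1 -0.1 -0.4] T [-0.01  0.02 -0.03] g 49.1
delta [0.     0.0017 0.0827] turn 0.0001
```

View pics/s11.png

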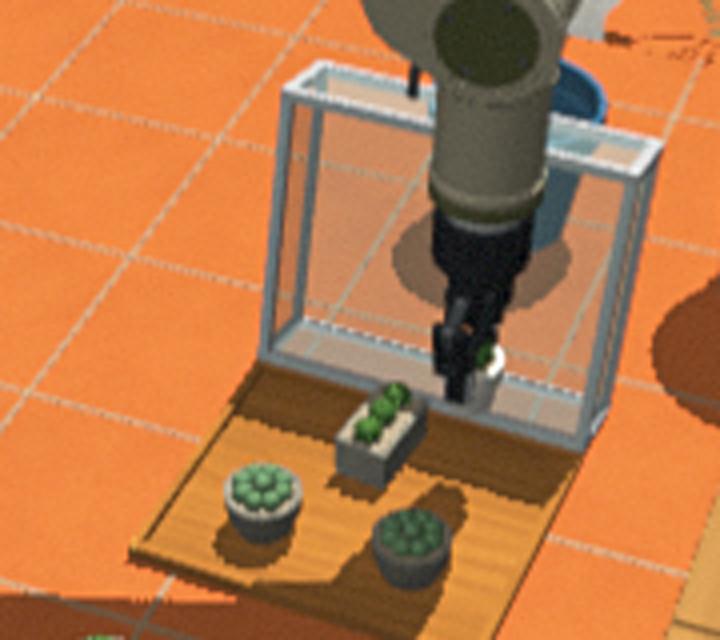

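View pics/t11.png

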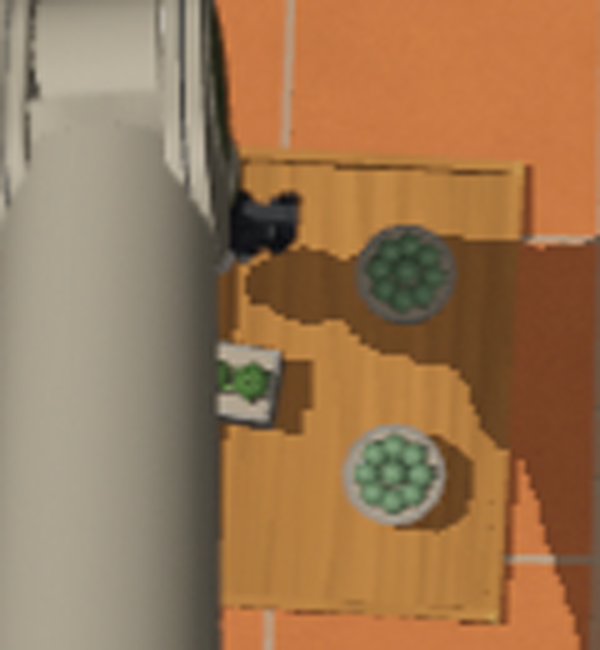

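```bash
python3 -m handwheel '[{"jaw":44,"delta_pos":[0,0.001,0.025],"turn":0},{"jaw":44,"delta_pos":[0,0.001,0.05],"turn":0},{"jaw":44,"delta_pos":[0,0.001,0.065],"turn":0},{"jaw":44,"delta_pos":[0,0.001,0.074],"turn":0},{"jaw":44,"delta_pos":[0,0.001,0.079],"turn":0},{"jaw":44,"delta_pos":[0,0.001,0.079],"turn":0},{"jaw":44,"delta_pos":[0,0.001,0.079],"turn":0}]'; python3 -c "
from h import *
st();shot('side','s12',(280,100,400,220),5)"
```

```text
clock: 13.63
position: [0.6104, 0.1468, 0.0276]
ee_rot: [0.018, 1.0, 0.0, 0.001]
ft_force: [0.5, 0.1, -1.2]
grip_width: 0.576
t 13.63 p [0.6104 0.1468 0.0276] F [ 0.5  0.1 -1.2] T [ 0.03 -0.04 -0.04] g 49.2
```

View pics/s12.png

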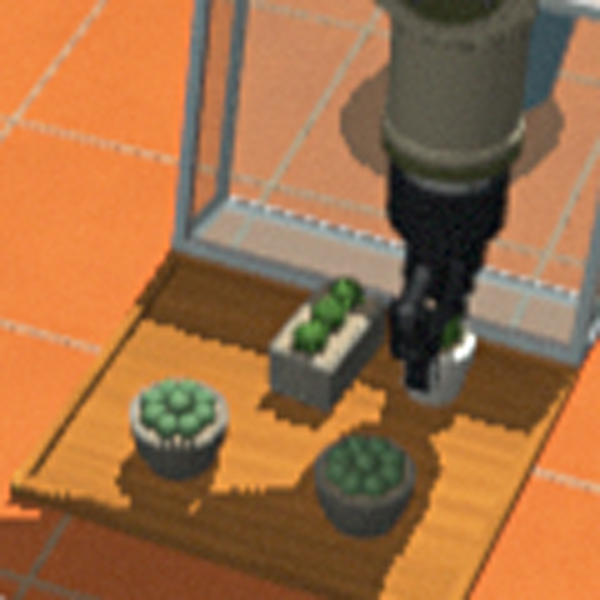

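```bash
python3 -m handwheel '[{"jaw":44,"delta_pos":[0,0,0.002],"turn":0},{"jaw":44,"delta_pos":[0,0,0.003],"turn":0},{"jaw":44,"delta_pos":[0,0,0.003],"turn":0}]'; python3 -c "
from h import *
st()"; python3 -m handwheel '[{"jaw":44,"delta_pos":[0,0,0.001],"turn":0},{"jaw":44,"delta_pos":[0,0,0.002],"turn":0},{"jaw":44,"delta_pos":[0,0,0.002],"turn":0}]'; python3 -c "
from h import *
st()"
```

```text
clock: 13.93
position: [0.6097, 0.1469, 0.0236]
ee_rot: [0.018, 1.0, 0.0, 0.0]
ft_force: [-0.4, 0.4, -1.8]
grip_width: 0.572
t 13.93 p [0.6097 0.1469 0.0236] F [-0.4  0.4 -1.8] T [-0.04 -0.01  0.01] g 48.8
clock: 14.18
position: [0.6099, 0.1469, 0.0227]
ee_rot: [0.018, 1.0, 0.0, 0.0]
ft_force: [-5.7, -1.3, 12.3]
grip_width: 0.576
t 14.18 p [0.6099 0.1469 0.0227] F [-5.7 -1.3 12.3] T [-0.22  1.17 -0.03] g 49.2
```

```bash
python3 -m handwheel '[{"jaw":44,"delta_pos":[0,0,-0.001],"turn":0},{"jaw":56,"delta_pos":[0,0,-0.001],"turn":0},{"jaw":62,"delta_pos":[0,0,-0.001],"turn":0},{"jaw":62,"delta_pos":[0,0,-0.001],"turn":0},{"jaw":62,"delta_pos":[0,0,-0.015],"turn":0},{"jaw":62,"delta_pos":[0,0,-0.04],"turn":0},{"jaw":62,"delta_pos":[0,0,-0.08],"turn":0},{"jaw":62,"delta_pos":[0,0,-0.12],"turn":0},{"jaw":62,"delta_pos":[0,0,-0.15],"turn":0},{"jaw":62,"delta_pos":[0,0,-0.15],"turn":0}]'; python3 -m handwheel '[{"jaw":72,"delta_pos":[0,-0.4,0],"turn":0},{"jaw":72,"delta_pos":[0,-0.4,0],"turn":0},{"jaw":72,"delta_pos":[0,-0.4,0],"turn":0},{"jaw":72,"delta_pos":[0,-0.4,0],"turn":0},{"jaw":72,"delta_pos":[0,-0.4,0],"turn":0},{"jaw":72,"delta_pos":[0,-0.4,0],"turn":0},{"jaw":72,"delta_pos":[0,-0.4,0],"turn":0},{"jaw":72,"delta_pos":[0,-0.4,0],"turn":0},{"jaw":72,"delta_pos":[0,-0.4,0],"turn":0},{"jaw":72,"delta_pos":[0,-0.4,0],"turn":0}]';python3 -c "
from h import *
st();shot('side','s13',(220,110,400,320),3);shot('top','t13',(240,120,440,260),4);want((.5405,-.361,.1),87.9)"
```

```text
clock: 15.02
position: [0.6129, 0.1469, 0.1796]
ee_rot: [0.018, 1.0, 0.002, 0.005]
ft_force: [0.6, -0.3, -0.4]
grip_width: 0.726
clock: 15.85
position: [0.5939, -0.2584, 0.1724]
ee_rot: [0.02, 1.0, -0.001, 0.0]
ft_force: [0.3, -1.0, 0.8]
grip_width: 0.84
t 15.85 p [ 0.5939 -0.2584  0.1724] F [ 0.3 -1.   0.8] T [-0.13  0.01  0.04] g 71.7
delta [ 0.0483 -0.1033  0.0727] turn -0.0022
```

View pics/s13.png

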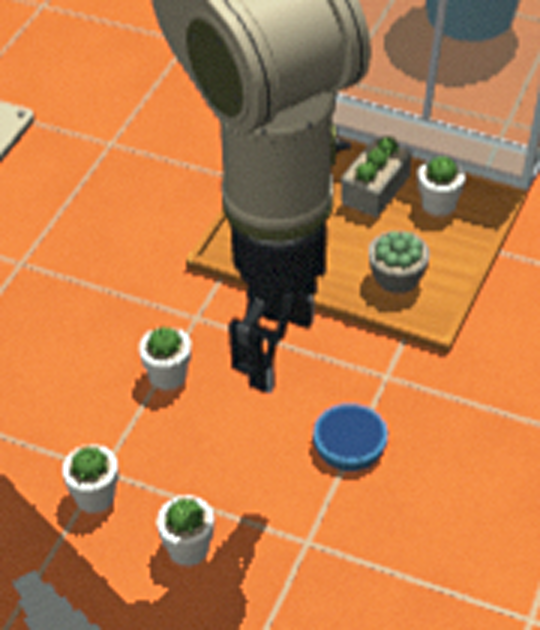

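View pics/t13.png

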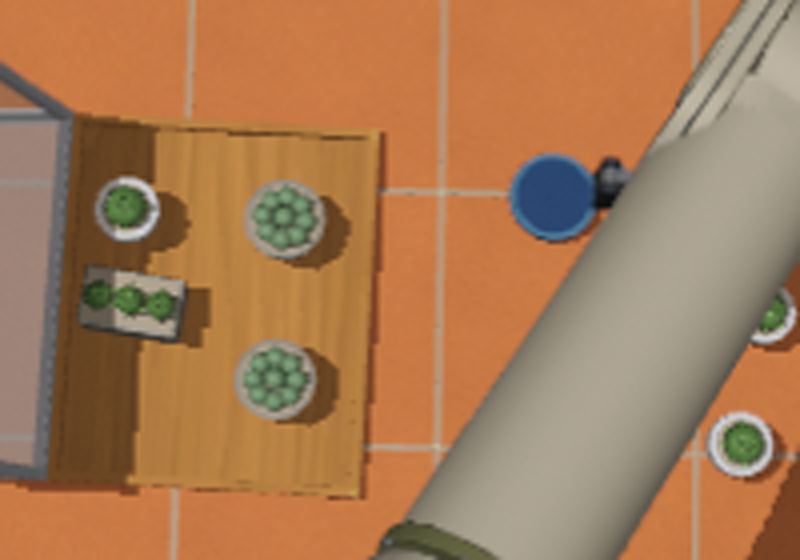

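```bash
python3 -m handwheel '[{"jaw":72,"delta_pos":[0.048,-0.103,0.0],"turn":0},{"jaw":72,"delta_pos":[0.048,-0.103,0.03],"turn":0},{"jaw":72,"delta_pos":[0.048,-0.103,0.06],"turn":0},{"jaw":72,"delta_pos":[0.048,-0.103,0.073],"turn":0},{"jaw":72,"delta_pos":[0.048,-0.103,0.073],"turn":0},{"jaw":72,"delta_pos":[0.048,-0.103,0.073],"turn":0},{"jaw":72,"delta_pos":[0.048,-0.103,0.073],"turn":0}]' 30; python3 -c "
from h import *
st();want((.5405,-.361,.0165),87.9);shot('side','s14',(220,180,340,310),5)"
```

```text
clock: 16.53
position: [0.5457, -0.3529, 0.1]
ee_rot: [0.017, 1.0, 0.0, 0.001]
ft_force: [-0.1, 0.8, 1.2]
grip_width: 0.846
t 16.53 p [ 0.5457 -0.3529  0.1   ] F [-0.1  0.8  1.2] T [-0.   -0.06  0.01] g 72.3
delta [ 0.0051 -0.0082  0.0835] turn 0.0011
```

View pics/s14.png

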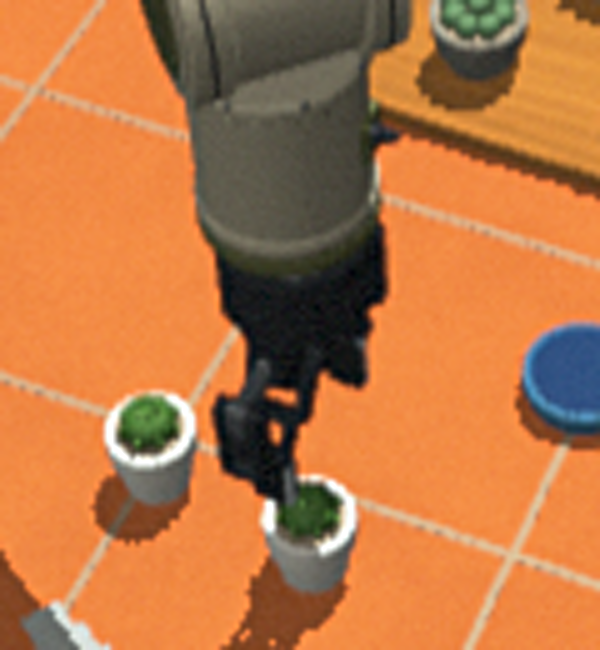

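```bash
python3 -m handwheel '[{"jaw":72,"delta_pos":[0.005,-0.008,0],"turn":0},{"jaw":72,"delta_pos":[0.005,-0.008,0.01],"turn":0},{"jaw":72,"delta_pos":[0.005,-0.008,0.02],"turn":0},{"jaw":72,"delta_pos":[0.005,-0.008,0.02],"turn":0}]' 30; python3 -c "
from h import *
st();want((.5405,-.361,.0165),87.9)"
```

```text
clock: 16.92
position: [0.5378, -0.361, 0.076]
ee_rot: [0.018, 1.0, 0.001, -0.001]
ft_force: [-0.1, 0.4, -0.3]
grip_width: 0.845
t 16.92 p [ 0.5378 -0.361   0.076 ] F [-0.1  0.4 -0.3] T [0.05 0.02 0.07] g 72.1
delta [-0.0028 -0.      0.0595] turn 0.0005
```

```bash
python3 -m handwheel '[{"jaw":72,"delta_pos":[-0.001,0,0.02],"turn":0},{"jaw":72,"delta_pos":[-0.001,0,0.04],"turn":0},{"jaw":72,"delta_pos":[-0.001,0,0.053],"turn":0},{"jaw":72,"delta_pos":[-0.001,0,0.059],"turn":0},{"jaw":72,"delta_pos":[-0.001,0,0.059],"turn":0},{"jaw":72,"delta_pos":[-0.001,0,0.059],"turn":0},{"jaw":72,"delta_pos":[-0.001,0,0.059],"turn":0}]' 30; python3 -c "
from h import *
st();want((.5405,-.361,.0165),87.9)"
```

```text
clock: 17.5
position: [0.5402, -0.3625, 0.0204]
ee_rot: [0.018, 1.0, -0.0, 0.001]
ft_force: [0.5, -1.0, -0.1]
grip_width: 0.845
t 17.5 p [ 0.5402 -0.3625  0.0204] F [ 0.5 -1.  -0.1] T [-0.06 -0.02 -0.01] g 72.2
delta [-0.0003  0.0015  0.0039] turn 0.0004
```

```bash
python3 -m handwheel '[{"jaw":72,"delta_pos":[0,0.001,0.003],"turn":0},{"jaw":44,"delta_pos":[0,0.001,0.003],"turn":0},{"jaw":44,"delta_pos":[0,0.001,0.003],"turn":0},{"jaw":44,"delta_pos":[0,0.001,0.003],"turn":0},{"jaw":44,"delta_pos":[0,0.001,0.003],"turn":0},{"jaw":44,"delta_pos":[0,0.001,0.003],"turn":0},{"jaw":44,"delta_pos":[0,0.001,0.003],"turn":0}]' 30; python3 -c "
from h import *
st()"; python3 -m handwheel '[{"jaw":44,"delta_pos":[0,0,-0.005],"turn":0},{"jaw":44,"delta_pos":[0,0,-0.02],"turn":0},{"jaw":44,"delta_pos":[0,0,-0.05],"turn":0},{"jaw":44,"delta_pos":[0,0,-0.08],"turn":0},{"jaw":44,"delta_pos":[0,0,-0.11],"turn":0},{"jaw":44,"delta_pos":[0,0,-0.14],"turn":0},{"jaw":44,"delta_pos":[0,0,-0.14],"turn":0},{"jaw":44,"delta_pos":[0,0,-0.14],"turn":0}]'; python3 -c "
from h import *
st();want((.646,.0835,.15),177.9)
print(get_obs()['joint_pos'].round(2))"
```

```text
clock: 18.08
position: [0.54, -0.361, 0.0168]
ee_rot: [0.018, 1.0, 0.0, 0.0]
ft_force: [-0.2, 1.7, 6.8]
grip_width: 0.575
t 18.08 p [ 0.54   -0.361   0.0168] F [-0.2  1.7  6.8] T [0.34 0.21 0.03] g 49.1
clock: 18.75
position: [0.5403, -0.3618, 0.159]
ee_rot: [0.018, 1.0, -0.001, 0.002]
ft_force: [0.6, -0.2, -2.8]
grip_width: 0.578
t 18.75 p [ 0.5403 -0.3618  0.159 ] F [ 0.6 -0.2 -2.8] T [0.02 0.05 0.02] g 49.3
delta [-0.0898  0.4488  0.0087] turn -0.4996
[-0.01  0.51  0.73  1.52 -0.35  1.24  2.31]
```

```bash
python3 -m handwheel '[{"jaw":44,"delta_pos":[-0.01,0.03,0],"turn":0.03},{"jaw":44,"delta_pos":[-0.02,0.07,0],"turn":0.06},{"jaw":44,"delta_pos":[-0.03,0.11,0],"turn":0.1},{"jaw":44,"delta_pos":[-0.04,0.15,0],"turn":0.13},{"jaw":44,"delta_pos":[-0.05,0.19,0],"turn":0.17},{"jaw":44,"delta_pos":[-0.06,0.23,0],"turn":0.21},{"jaw":44,"delta_pos":[-0.07,0.27,0],"turn":0.24},{"jaw":44,"delta_pos":[-0.08,0.31,0],"turn":0.28},{"jaw":44,"delta_pos":[-0.085,0.34,0],"turn":0.31},{"jaw":44,"delta_pos":[-0.09,0.36,0],"turn":0.34}]'; python3 -c "
from h import *
st();want((.646,.0835,.15),-2.1)
print(get_obs()['joint_pos'].round(2))"
```

```text
clock: 19.58
position: [0.642, 0.0007, 0.1549]
ee_rot: [0.524, 0.852, -0.0, -0.001]
ft_force: [0.0, -0.1, -0.9]
grip_width: 0.574
t 19.58 p [0.642  0.0007 0.1549] F [ 0.  -0.1 -0.9] T [ 0.02 -0.01  0.03] g 49.0
delta [0.0721 0.0409 0.005 ] turn 0.1603
[-0.71  0.55  0.89  1.55 -0.44  1.26  0.71]
```

```bash
python3 -m handwheel '[{"jaw":44,"delta_pos":[0.025,0.014,0],"turn":0.035},{"jaw":44,"delta_pos":[0.05,0.028,0],"turn":0.07},{"jaw":44,"delta_pos":[0.072,0.041,0.005],"turn":0.11},{"jaw":44,"delta_pos":[0.072,0.041,0.005],"turn":0.14},{"jaw":44,"delta_pos":[0.072,0.041,0.005],"turn":0.16},{"jaw":44,"delta_pos":[0.072,0.041,0.005],"turn":0.16},{"jaw":44,"delta_pos":[0.072,0.041,0.005],"turn":0.16}]'; python3 -c "
from h import *
st();want((.646,.0835,.1),-2.1);shot('side','s15',(270,60,430,220),5)
print(get_obs()['joint_pos'].round(2))"
```

```text
clock: 20.17
position: [0.6459, 0.078, 0.1506]
ee_rot: [0.719, 0.695, -0.001, -0.0]
ft_force: [-0.0, 0.7, -1.6]
grip_width: 0.573
t 20.17 p [0.6459 0.078  0.1506] F [-0.   0.7 -1.6] T [ 0.01  0.03 -0.01] g 48.9
delta [0.0055 0.     0.0506] turn 0.001
[-0.87  0.62  0.98  1.53 -0.53  1.28  0.15]
```

View pics/s15.png

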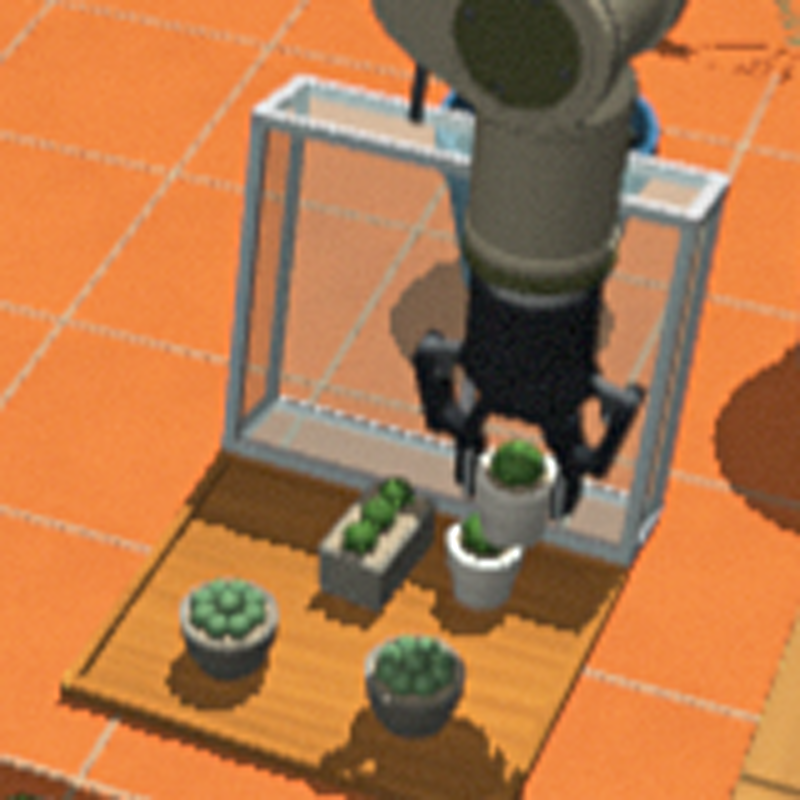

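```bash
python3 -m handwheel '[{"jaw":44,"delta_pos":[0.004,0,0.03],"turn":0.001},{"jaw":44,"delta_pos":[0.004,0,0.06],"turn":0.001},{"jaw":44,"delta_pos":[0.004,0,0.08],"turn":0.001},{"jaw":44,"delta_pos":[0.004,0,0.09],"turn":0.001},{"jaw":44,"delta_pos":[0.004,0,0.09],"turn":0.001},{"jaw":44,"delta_pos":[0.004,0,0.09],"turn":0.001}]'; python3 -c "
from h import *
st();want((.646,.0835,.0228),-2.1);shot('side','s16',(270,60,430,220),5)"
```

```text
clock: 20.72
position: [0.6469, 0.0818, 0.062]
ee_rot: [0.72, 0.693, 0.0, 0.0]
ft_force: [-0.8, -0.4, -1.2]
grip_width: 0.575
t 20.72 p [0.6469 0.0818 0.062 ] F [-0.8 -0.4 -1.2] T [ 0.   -0.02  0.01] g 49.1
delta [ 0.0016 -0.0009  0.0392] turn -0.0005
```

View pics/s16.png

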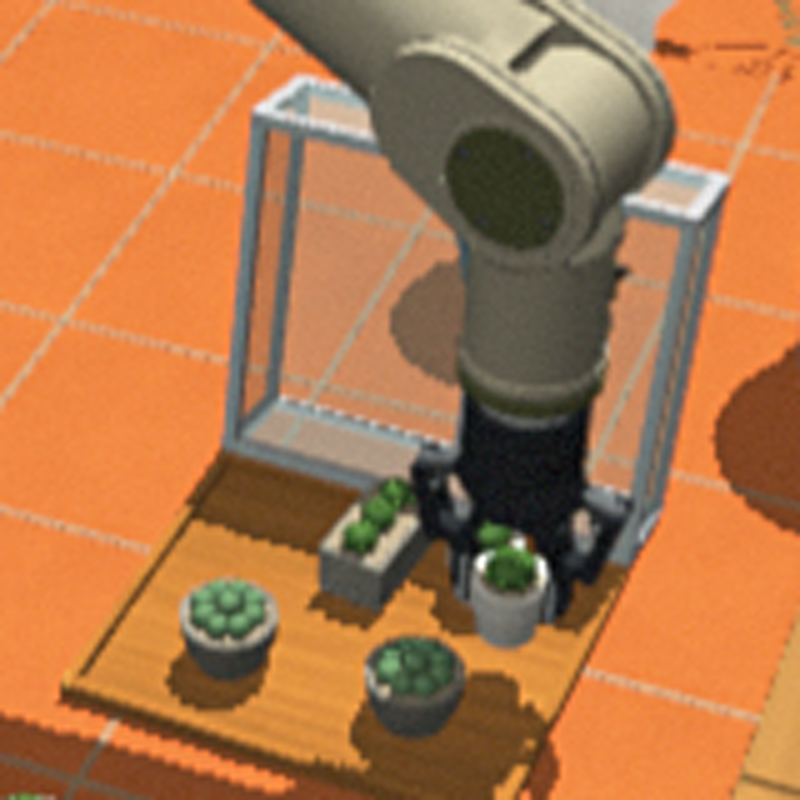

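```bash
python3 -m handwheel '[{"jaw":44,"delta_pos":[0.001,-0.001,0.015],"turn":0},{"jaw":44,"delta_pos":[0.001,-0.001,0.027],"turn":0},{"jaw":44,"delta_pos":[0.001,-0.001,0.035],"turn":0},{"jaw":44,"delta_pos":[0.001,-0.001,0.035],"turn":0},{"jaw":44,"delta_pos":[0.001,-0.001,0.037],"turn":0},{"jaw":44,"delta_pos":[0.001,-0.001,0.037],"turn":0}]'; python3 -c "
from h import *
st();want((.646,.0835,.0228),-2.1)"
```

```text
clock: 21.27
position: [0.6457, 0.0832, 0.0243]
ee_rot: [0.721, 0.693, -0.0, 0.0]
ft_force: [0.1, -0.3, -0.8]
grip_width: 0.573
t 21.27 p [0.6457 0.0832 0.0243] F [ 0.1 -0.3 -0.8] T [ 0.01 -0.01 -0.05] g 48.9
delta [0.0003 0.0003 0.0015] turn -0.0006
```

```bash
python3 -m handwheel '[{"jaw":44,"delta_pos":[0,0,0.001],"turn":0},{"jaw":44,"delta_pos":[0,0,0.002],"turn":0},{"jaw":44,"delta_pos":[0,0,0.002],"turn":0}]'; python3 -c "
from h import *
st()"
```

```text
clock: 21.52
position: [0.646, 0.0834, 0.0229]
ee_rot: [0.721, 0.693, 0.0, 0.0]
ft_force: [0.4, -0.3, 1.3]
grip_width: 0.571
t 21.52 p [0.646  0.0834 0.0229] F [ 0.4 -0.3  1.3] T [-0.05  0.06  0.03] g 48.7
```

```bash
python3 -m handwheel '[{"jaw":56,"delta_pos":[0,0,0],"turn":0},{"jaw":62,"delta_pos":[0,0,0],"turn":0},{"jaw":62,"delta_pos":[0,0,0],"turn":0},{"jaw":62,"delta_pos":[0,0,-0.015],"turn":0},{"jaw":62,"delta_pos":[0,0,-0.04],"turn":0},{"jaw":62,"delta_pos":[0,0,-0.08],"turn":0},{"jaw":62,"delta_pos":[0,0,-0.12],"turn":0},{"jaw":62,"delta_pos":[0,0,-0.15],"turn":0},{"jaw":62,"delta_pos":[0,0,-0.15],"turn":0}]'; python3 -m handwheel '[{"jaw":72,"delta_pos":[-0.27,-0.21,0],"turn":-0.5},{"jaw":72,"delta_pos":[-0.27,-0.21,0],"turn":-0.5},{"jaw":72,"delta_pos":[-0.27,-0.21,0],"turn":-0.5},{"jaw":72,"delta_pos":[-0.27,-0.21,0],"turn":-0.5},{"jaw":72,"delta_pos":[-0.27,-0.21,0],"turn":-0.5},{"jaw":72,"delta_pos":[-0.27,-0.21,0],"turn":-0.5},{"jaw":72,"delta_pos":[-0.27,-0.21,0],"turn":-0.5},{"jaw":72,"delta_pos":[-0.27,-0.21,0],"turn":-0.5},{"jaw":72,"delta_pos":[-0.27,-0.21,0],"turn":-0.5},{"jaw":72,"delta_pos":[-0.27,-0.21,0],"turn":-0.5}]';python3 -c "
from h import *
st();shot('side','s17',(220,110,400,320),3);shot('top','t17',(240,120,440,260),4);want((.436,-.1875,.12),87.9)"
```

```text
clock: 22.27
position: [0.6486, 0.0825, 0.1804]
ee_rot: [0.721, 0.693, 0.004, 0.003]
ft_force: [0.6, -0.3, 0.1]
grip_width: 0.726
clock: 23.1
position: [0.4232, -0.1814, 0.1727]
ee_rot: [0.179, 0.984, 0.002, 0.0]
ft_force: [0.6, 0.5, 0.1]
grip_width: 0.842
t 23.1 p [ 0.4232 -0.1814  0.1727] F [0.6 0.5 0.1] T [ 0.02 -0.02  0.06] g 71.9
delta [-0.0132 -0.0043  0.0528] turn -0.1025
```

View pics/s17.png

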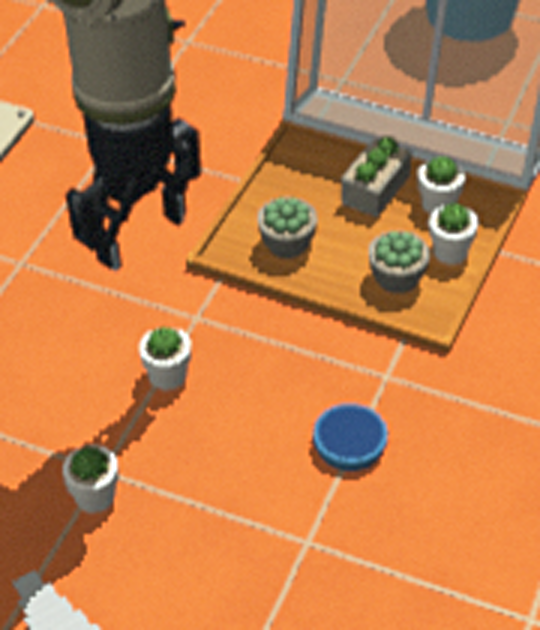

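View pics/t17.png

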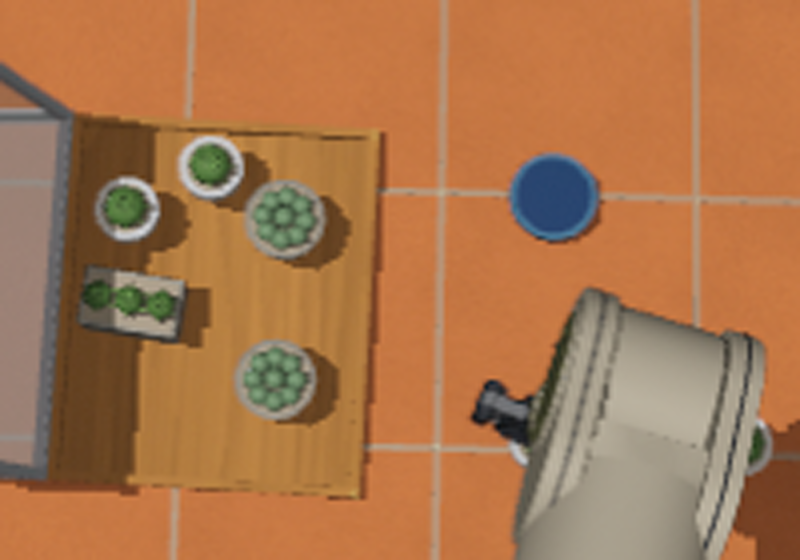

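```bash
python3 -m handwheel '[{"jaw":72,"delta_pos":[-0.013,-0.004,0],"turn":-0.035},{"jaw":72,"delta_pos":[-0.013,-0.004,0.02],"turn":-0.07},{"jaw":72,"delta_pos":[-0.013,-0.004,0.05],"turn":-0.1},{"jaw":72,"delta_pos":[-0.013,-0.004,0.07],"turn":-0.1025},{"jaw":72,"delta_pos":[-0.013,-0.004,0.08],"turn":-0.1025},{"jaw":72,"delta_pos":[-0.013,-0.004,0.08],"turn":-0.1025},{"jaw":72,"delta_pos":[-0.013,-0.004,0.08],"turn":-0.1025}]' 30; python3 -c "
from h import *
st();want((.436,-.1875,.0165),87.9);shot('side','s18',(220,150,340,290),5)"
```

```text
clock: 23.78
position: [0.4361, -0.1869, 0.0925]
ee_rot: [0.02, 1.0, -0.001, -0.001]
ft_force: [-0.6, -0.6, 0.2]
grip_width: 0.84
t 23.78 p [ 0.4361 -0.1869  0.0925] F [-0.6 -0.6  0.2] T [ 0.03 -0.01  0.03] g 71.7
delta [ 0.     -0.0006  0.076 ] turn -0.0012
```

View pics/s18.png

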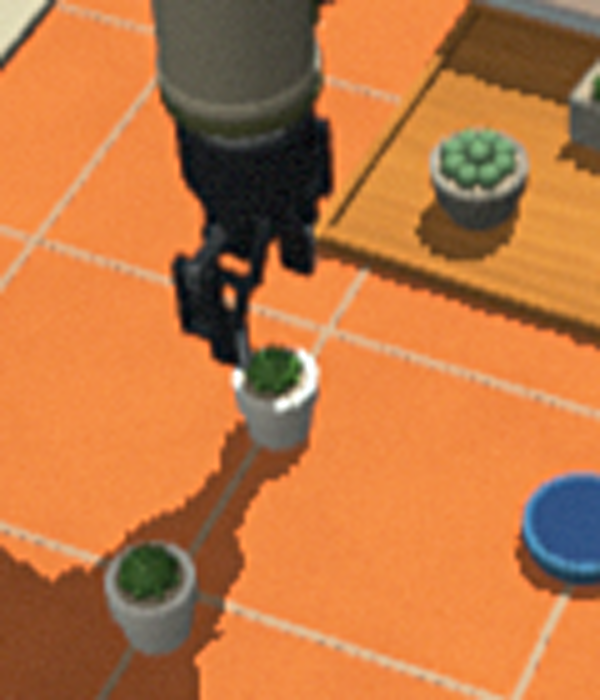

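```bash
python3 -m handwheel '[{"jaw":72,"delta_pos":[0,0,0.025],"turn":0},{"jaw":72,"delta_pos":[0,0,0.05],"turn":0},{"jaw":72,"delta_pos":[0,0,0.066],"turn":0},{"jaw":72,"delta_pos":[0,0,0.075],"turn":0},{"jaw":72,"delta_pos":[0,0,0.075],"turn":0},{"jaw":72,"delta_pos":[0,0,0.075],"turn":0},{"jaw":72,"delta_pos":[0,0,0.075],"turn":0}]' 30; python3 -c "
from h import *
st();want((.436,-.1875,.0165),87.9)"
```

```text
clock: 24.42
position: [0.4372, -0.1869, 0.0187]
ee_rot: [0.019, 1.0, 0.0, 0.001]
ft_force: [-0.2, 0.4, 1.0]
grip_width: 0.841
t 24.42 p [ 0.4372 -0.1869  0.0187] F [-0.2  0.4  1. ] T [-0.05  0.    0.  ] g 71.8
delta [ 0.0012 -0.0006  0.0022] turn -0.0003
```

```bash
python3 -m handwheel '[{"jaw":72,"delta_pos":[0.001,0,0.002],"turn":0},{"jaw":44,"delta_pos":[0.001,0,0.002],"turn":0},{"jaw":44,"delta_pos":[0.001,0,0.002],"turn":0},{"jaw":44,"delta_pos":[0.001,0,0.002],"turn":0},{"jaw":44,"delta_pos":[0.001,0,0.002],"turn":0},{"jaw":44,"delta_pos":[0.001,0,0.002],"turn":0},{"jaw":44,"delta_pos":[0.001,0,0.002],"turn":0}]' 30; python3 -c "
from h import *
st()"; python3 -m handwheel '[{"jaw":44,"delta_pos":[0,0,-0.005],"turn":0},{"jaw":44,"delta_pos":[0,0,-0.02],"turn":0},{"jaw":44,"delta_pos":[0,0,-0.05],"turn":0},{"jaw":44,"delta_pos":[0,0,-0.08],"turn":0},{"jaw":44,"delta_pos":[0,0,-0.11],"turn":0},{"jaw":44,"delta_pos":[0,0,-0.14],"turn":0},{"jaw":44,"delta_pos":[0,0,-0.14],"turn":0},{"jaw":44,"delta_pos":[0,0,-0.14],"turn":0}]'; python3 -c "
from h import *
st();want((.4562,.123,.15),87.9)
print(get_obs()['joint_pos'].round(2))"
```

```text
clock: 25.0
position: [0.4356, -0.1864, 0.016]
ee_rot: [0.018, 1.0, 0.0, 0.0]
ft_force: [-2.2, 3.4, 8.3]
grip_width: 0.575
t 25.0 p [ 0.4356 -0.1864  0.016 ] F [-2.2  3.4  8.3] T [ 0.42  0.47 -0.02] g 49.1
clock: 25.67
position: [0.4362, -0.1862, 0.1564]
ee_rot: [0.018, 1.0, 0.001, 0.002]
ft_force: [-0.0, 0.8, -3.3]
grip_width: 0.574
t 25.67 p [ 0.4362 -0.1862  0.1564] F [-0.   0.8 -3.3] T [0.03 0.06 0.02] g 49.0
delta [-0.0088  0.3097  0.0073] turn 0.0002
[-0.86  0.06  1.23  1.99 -0.07  1.13  1.93]
```

```bash
python3 -m handwheel '[{"jaw":44,"delta_pos":[-0.003,0.035,0],"turn":0},{"jaw":44,"delta_pos":[-0.005,0.07,0],"turn":0},{"jaw":44,"delta_pos":[-0.006,0.11,0],"turn":0},{"jaw":44,"delta_pos":[-0.007,0.15,0],"turn":0},{"jaw":44,"delta_pos":[-0.008,0.19,0],"turn":0},{"jaw":44,"delta_pos":[-0.009,0.23,0],"turn":0},{"jaw":44,"delta_pos":[-0.009,0.27,0],"turn":0},{"jaw":44,"delta_pos":[-0.009,0.309,0],"turn":0},{"jaw":44,"delta_pos":[-0.009,0.309,0],"turn":0},{"jaw":44,"delta_pos":[-0.009,0.309,0.01],"turn":0}]'; python3 -c "
from h import *
st();want((.4562,.123,.06),87.9)
print(get_obs()['joint_pos'].round(2))"
```

```text
clock: 26.5
position: [0.4555, 0.1236, 0.1447]
ee_rot: [0.017, 1.0, -0.001, -0.0]
ft_force: [1.4, -0.2, -1.4]
grip_width: 0.573
t 26.5 p [0.4555 0.1236 0.1447] F [ 1.4 -0.2 -1.4] T [-0.04 -0.07  0.04] g 49.0
delta [-0.0007 -0.0005  0.0847] turn 0.0011
[-1.21  0.06  0.89  2.   -0.05  1.11  1.24]
```

```bash
python3 -m handwheel '[{"jaw":44,"delta_pos":[0,0,0.03],"turn":0},{"jaw":44,"delta_pos":[0,0,0.06],"turn":0},{"jaw":44,"delta_pos":[0,0,0.08],"turn":0},{"jaw":44,"delta_pos":[0,0,0.085],"turn":0},{"jaw":44,"delta_pos":[0,0,0.085],"turn":0},{"jaw":44,"delta_pos":[0,0,0.085],"turn":0}]'; python3 -c "
from h import *
st();want((.4562,.123,.0225),87.9);shot('side','s19',(250,80,400,220),5)"
```

```text
clock: 27.0
position: [0.4558, 0.1207, 0.0605]
ee_rot: [0.019, 1.0, -0.0, -0.0]
ft_force: [1.1, -0.5, -1.7]
grip_width: 0.576
t 27.0 p [0.4558 0.1207 0.0605] F [ 1.1 -0.5 -1.7] T [-0.01 -0.05  0.01] g 49.2
delta [-0.0003  0.0023  0.038 ] turn -0.0007
```

View pics/s19.png

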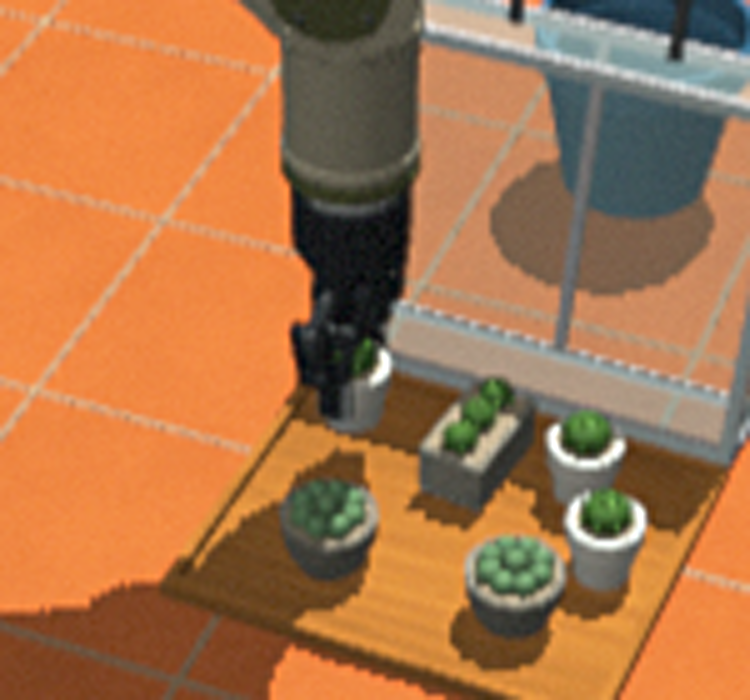

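```bash
python3 -m handwheel '[{"jaw":44,"delta_pos":[0,0.001,0.015],"turn":0},{"jaw":44,"delta_pos":[0,0.001,0.027],"turn":0},{"jaw":44,"delta_pos":[0,0.001,0.034],"turn":0},{"jaw":44,"delta_pos":[0,0.001,0.036],"turn":0},{"jaw":44,"delta_pos":[0,0.001,0.036],"turn":0}]'; python3 -c "
from h import *
st()"; python3 -m handwheel '[{"jaw":44,"delta_pos":[0,0,0.001],"turn":0},{"jaw":44,"delta_pos":[0,0,0.002],"turn":0},{"jaw":44,"delta_pos":[0,0,0.002],"turn":0}]'; python3 -c "
from h import *
st()"
```

```text
clock: 27.47
position: [0.4559, 0.1228, 0.0248]
ee_rot: [0.019, 1.0, 0.0, 0.0]
ft_force: [-0.4, 0.9, -1.5]
grip_width: 0.571
t 27.47 p [0.4559 0.1228 0.0248] F [-0.4  0.9 -1.5] T [-0.04 -0.03 -0.03] g 48.7
clock: 27.72
position: [0.456, 0.123, 0.0228]
ee_rot: [0.019, 1.0, 0.0, 0.0]
ft_force: [0.8, -0.2, -1.4]
grip_width: 0.575
t 27.72 p [0.456  0.123  0.0228] F [ 0.8 -0.2 -1.4] T [-0.01  0.02 -0.  ] g 49.1
```

```bash
python3 -m handwheel '[{"jaw":44,"delta_pos":[0,0,0.001],"turn":0},{"jaw":44,"delta_pos":[0,0,0.001],"turn":0}]'; python3 -c "
from h import *
st()"
```

```text
clock: 27.88
position: [0.4561, 0.123, 0.022]
ee_rot: [0.019, 1.0, 0.0, 0.0]
ft_force: [-2.8, -0.5, 6.7]
grip_width: 0.575
t 27.88 p [0.4561 0.123  0.022 ] F [-2.8 -0.5  6.7] T [-0.11  0.49 -0.01] g 49.1
```

```bash
python3 -m handwheel '[{"jaw":56,"delta_pos":[0,0,0],"turn":0},{"jaw":62,"delta_pos":[0,0,0],"turn":0},{"jaw":62,"delta_pos":[0,0,0],"turn":0},{"jaw":62,"delta_pos":[0,0,-0.015],"turn":0},{"jaw":62,"delta_pos":[0,0,-0.04],"turn":0},{"jaw":62,"delta_pos":[0,0,-0.08],"turn":0},{"jaw":62,"delta_pos":[0,0,-0.12],"turn":0},{"jaw":62,"delta_pos":[0,0,-0.15],"turn":0},{"jaw":62,"delta_pos":[0,0,-0.15],"turn":0}]'; python3 -m handwheel '[{"jaw":72,"delta_pos":[0,-0.4,0],"turn":0},{"jaw":72,"delta_pos":[0,-0.4,0],"turn":0},{"jaw":72,"delta_pos":[0,-0.4,0],"turn":0},{"jaw":72,"delta_pos":[0,-0.4,0],"turn":0},{"jaw":72,"delta_pos":[0,-0.4,0],"turn":0},{"jaw":72,"delta_pos":[0,-0.4,0],"turn":0},{"jaw":72,"delta_pos":[0,-0.4,0],"turn":0},{"jaw":72,"delta_pos":[0,-0.4,0],"turn":0},{"jaw":72,"delta_pos":[0,-0.4,0],"turn":0},{"jaw":72,"delta_pos":[0,-0.4,0],"turn":0}]';python3 -c "
from h import *
st();shot('side','s20',(220,110,400,320),3);shot('top','t20',(240,120,440,260),4);want((.436,-.342,.09),87.9)
print(get_obs()['joint_pos'].round(2))"
```

```text
clock: 28.63
position: [0.4586, 0.1236, 0.1768]
ee_rot: [0.019, 1.0, 0.003, 0.003]
ft_force: [0.7, 0.4, -0.5]
grip_width: 0.727
clock: 29.47
position: [0.4414, -0.2696, 0.1713]
ee_rot: [0.018, 1.0, -0.001, -0.0]
ft_force: [0.4, 0.4, 1.1]
grip_width: 0.842
t 29.47 p [ 0.4414 -0.2696  0.1713] F [0.4 0.4 1.1] T [ 0.08 -0.04  0.01] g 71.9
delta [-0.0013 -0.0656  0.0821] turn -0.0041
[-0.59  0.28  1.23  1.87 -0.28  1.19  2.26]
```

View pics/s20.png

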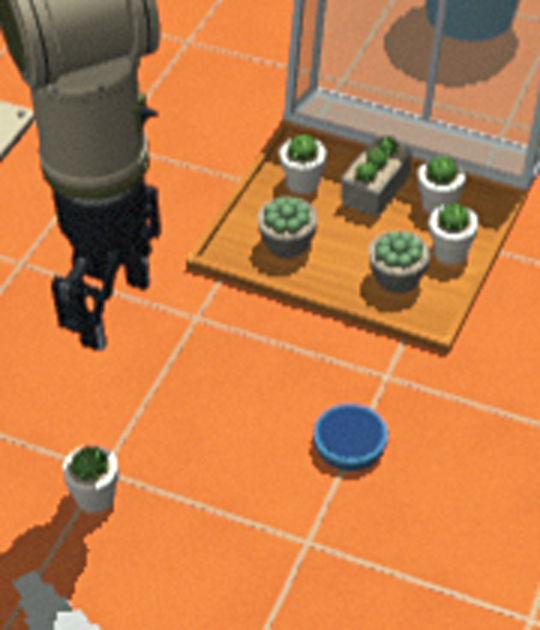

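View pics/t20.png

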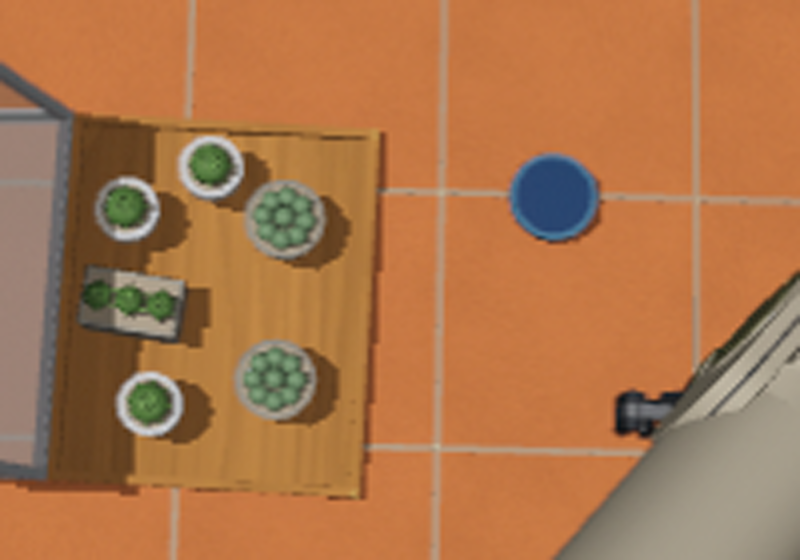

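```bash
python3 -m handwheel '[{"jaw":72,"delta_pos":[-0.001,-0.035,0],"turn":0},{"jaw":72,"delta_pos":[-0.001,-0.066,0.02],"turn":0},{"jaw":72,"delta_pos":[-0.001,-0.066,0.05],"turn":0},{"jaw":72,"delta_pos":[-0.001,-0.066,0.08],"turn":0},{"jaw":72,"delta_pos":[-0.001,-0.066,0.08],"turn":0},{"jaw":72,"delta_pos":[-0.001,-0.066,0.08],"turn":0},{"jaw":72,"delta_pos":[-0.001,-0.066,0.08],"turn":0}]' 30; python3 -c "
from h import *
st();want((.436,-.342,.0165),87.9)
print(get_obs()['joint_pos'].round(2))
im=camera('side')[:,:,::-1]"
```

```text
clock: 30.15
position: [0.4407, -0.3344, 0.0935]
ee_rot: [0.018, 1.0, -0.001, 0.001]
ft_force: [0.3, 0.4, 0.6]
grip_width: 0.842
t 30.15 p [ 0.4407 -0.3344  0.0935] F [0.3 0.4 0.6] T [ 0.05  0.06 -0.02] g 71.9
delta [ 0.0045 -0.0076  0.077 ] turn -0.0001
[-0.28  0.48  1.06  1.86 -0.47  1.08  2.49]
```

```bash
python3 -m handwheel '[{"jaw":72,"delta_pos":[0.004,-0.007,0],"turn":0},{"jaw":72,"delta_pos":[0.004,-0.007,0.01],"turn":0},{"jaw":72,"delta_pos":[0.004,-0.007,0.02],"turn":0},{"jaw":72,"delta_pos":[0.004,-0.007,0.02],"turn":0}]' 30; python3 -c "
from h import *
st();want((.436,-.342,.0165),87.9);shot('side','s21',(210,200,330,320),5)
print(get_obs()['joint_pos'].round(2))"
```

```text
clock: 30.53
position: [0.4352, -0.3403, 0.0703]
ee_rot: [0.019, 1.0, 0.0, -0.001]
ft_force: [-0.3, -0.1, -0.2]
grip_width: 0.842
t 30.53 p [ 0.4352 -0.3403  0.0703] F [-0.3 -0.1 -0.2] T [ 0.07 -0.02 -0.01] g 71.9
delta [-0.001  -0.0017  0.0538] turn -0.0002
[-0.24  0.51  1.02  1.87 -0.5   1.05  2.52]
```

View pics/s21.png

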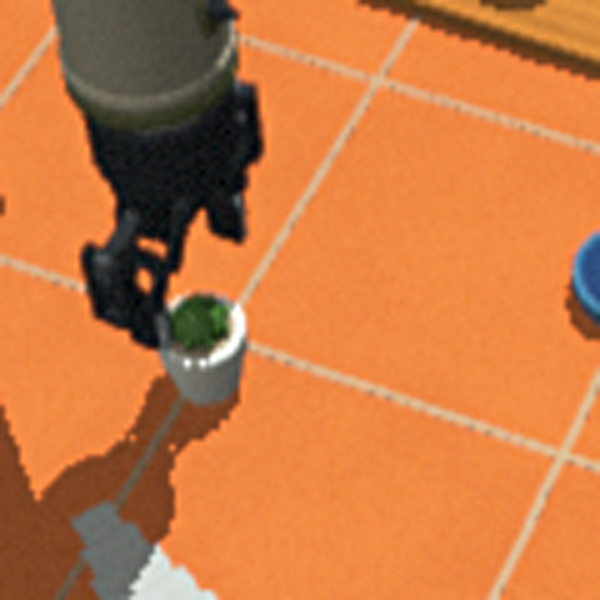

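```bash
python3 -m handwheel '[{"jaw":72,"delta_pos":[0,-0.001,0],"turn":0.04},{"jaw":72,"delta_pos":[0,-0.001,0],"turn":0.08},{"jaw":72,"delta_pos":[0,-0.001,0.01],"turn":0.08},{"jaw":72,"delta_pos":[0,-0.001,0.02],"turn":0.08},{"jaw":72,"delta_pos":[0,-0.001,0.035],"turn":0.08},{"jaw":72,"delta_pos":[0,-0.001,0.047],"turn":0.08},{"jaw":72,"delta_pos":[0,-0.001,0.052],"turn":0.08},{"jaw":72,"delta_pos":[0,-0.001,0.052],"turn":0.08},{"jaw":72,"delta_pos":[0,-0.001,0.052],"turn":0.08}]' 30; python3 -c "
from h import *
st();want((.436,-.342,.0165));print(get_obs()['joint_pos'].round(2))"
```

```text
clock: 31.33
position: [0.4355, -0.3423, 0.0198]
ee_rot: [0.144, 0.99, -0.0, -0.0]
ft_force: [-0.2, -0.1, 0.6]
grip_width: 0.841
t 31.33 p [ 0.4355 -0.3423  0.0198] F [-0.2 -0.1  0.6] T [-0.01  0.05 -0.01] g 71.8
delta [-0.0004  0.0005  0.0033] turn 0
[-0.21  0.61  1.    1.9  -0.62  0.98  2.36]
```

```bash
python3 -m handwheel '[{"jaw":72,"delta_pos":[0,0,0.003],"turn":0},{"jaw":44,"delta_pos":[0,0,0.003],"turn":0},{"jaw":44,"delta_pos":[0,0,0.003],"turn":0},{"jaw":44,"delta_pos":[0,0,0.003],"turn":0},{"jaw":44,"delta_pos":[0,0,0.003],"turn":0},{"jaw":44,"delta_pos":[0,0,0.003],"turn":0},{"jaw":44,"delta_pos":[0,0,0.003],"turn":0}]' 30; python3 -c "
from h import *
st()"; python3 -m handwheel '[{"jaw":44,"delta_pos":[0,0,-0.005],"turn":0},{"jaw":44,"delta_pos":[0,0,-0.02],"turn":0},{"jaw":44,"delta_pos":[0,0,-0.05],"turn":0},{"jaw":44,"delta_pos":[0,0,-0.08],"turn":0},{"jaw":44,"delta_pos":[0,0,-0.11],"turn":0},{"jaw":44,"delta_pos":[0,0,-0.14],"turn":0},{"jaw":44,"delta_pos":[0,0,-0.14],"turn":0},{"jaw":44,"delta_pos":[0,0,-0.14],"turn":0}]'; python3 -c "
from h import *
st();want((.5406,-.005,.14),87.9)"
```

```text
clock: 31.92
position: [0.436, -0.3423, 0.0175]
ee_rot: [0.144, 0.99, -0.0, 0.0]
ft_force: [-0.7, 0.7, 5.5]
grip_width: 0.576
t 31.92 p [ 0.436  -0.3423  0.0175] F [-0.7  0.7  5.5] T [0.31 0.23 0.  ] g 49.2
clock: 32.58
position: [0.4364, -0.3426, 0.1591]
ee_rot: [0.144, 0.99, -0.0, 0.002]
ft_force: [0.8, -0.0, -1.9]
grip_width: 0.574
t 32.58 p [ 0.4364 -0.3426  0.1591] F [ 0.8 -0.  -1.9] T [ 0.03  0.04 -0.02] g 49.0
delta [-0.0037  0.3533  0.0189] turn -0.0802
```

```bash
python3 -m handwheel '[{"jaw":44,"delta_pos":[0,0.03,0],"turn":0},{"jaw":44,"delta_pos":[0,0.07,0],"turn":0},{"jaw":44,"delta_pos":[0,0.11,0],"turn":0},{"jaw":44,"delta_pos":[0,0.15,0],"turn":0},{"jaw":44,"delta_pos":[0,0.19,0],"turn":-0.02},{"jaw":44,"delta_pos":[0,0.23,0],"turn":-0.04},{"jaw":44,"delta_pos":[0,0.27,0],"turn":-0.06},{"jaw":44,"delta_pos":[-0.002,0.31,0],"turn":-0.08},{"jaw":44,"delta_pos":[-0.003,0.34,0],"turn":-0.08},{"jaw":44,"delta_pos":[-0.003,0.353,0],"turn":-0.08}]';python3 -m handwheel '[{"jaw":44,"delta_pos":[0,0,0],"turn":0},{"jaw":44,"delta_pos":[0,0,0],"turn":0}]'; python3 -c "
from h import *
st();want((.5406,-.005,.08),87.9)"
```

```text
clock: 33.42
position: [0.5396, 0.0009, 0.1559]
ee_rot: [0.016, 1.0, 0.0, -0.001]
ft_force: [0.5, 0.3, -0.9]
grip_width: 0.573
clock: 33.58
position: [0.5386, -0.0047, 0.1562]
ee_rot: [0.018, 1.0, -0.001, -0.001]
ft_force: [0.0, -1.2, -0.4]
grip_width: 0.57
t 33.58 p [ 0.5386 -0.0047  0.1562] F [ 0.  -1.2 -0.4] T [-0.03 -0.03  0.01] g 48.7
delta [-0.0021 -0.0001  0.0762] turn -0.0001
```

```bash
python3 -m handwheel '[{"jaw":44,"delta_pos":[-0.001,0,0.03],"turn":0},{"jaw":44,"delta_pos":[-0.001,0,0.055],"turn":0},{"jaw":44,"delta_pos":[-0.001,0,0.075],"turn":0},{"jaw":44,"delta_pos":[-0.001,0,0.075],"turn":0},{"jaw":44,"delta_pos":[-0.001,0,0.075],"turn":0},{"jaw":44,"delta_pos":[-0.001,0,0.075],"turn":0}]'; python3 -c "
from h import *
st();want((.5406,-.005,.0235),87.9);shot('side','s22',(260,110,400,240),5)"
```

```text
clock: 34.08
position: [0.5406, -0.006, 0.0831]
ee_rot: [0.02, 1.0, -0.0, 0.001]
ft_force: [0.8, -0.5, -1.2]
grip_width: 0.575
t 34.08 p [ 0.5406 -0.006   0.0831] F [ 0.8 -0.5 -1.2] T [ 0.08 -0.    0.05] g 49.1
delta [0.0001 0.001  0.0596] turn -0.0009
```

View pics/s22.png

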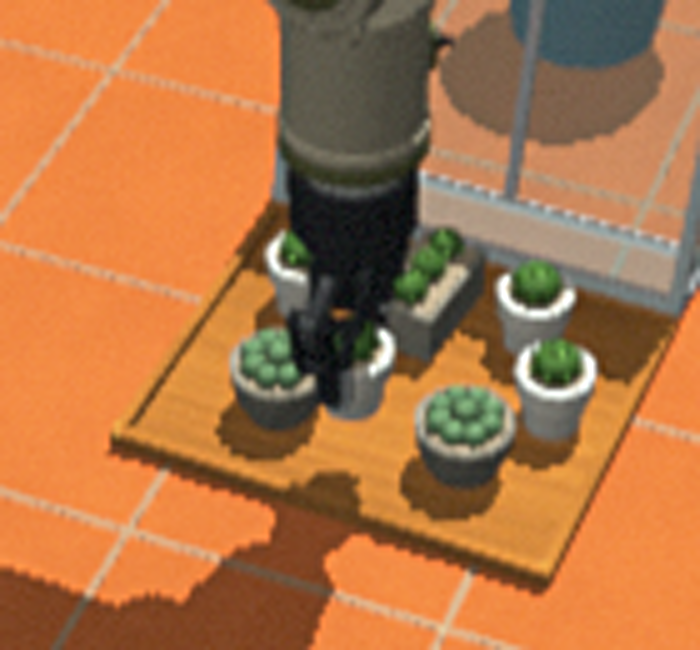

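```bash
python3 -m handwheel '[{"jaw":44,"delta_pos":[0,0,0.02],"turn":0},{"jaw":44,"delta_pos":[0,0,0.035],"turn":0},{"jaw":44,"delta_pos":[0,0,0.045],"turn":0},{"jaw":44,"delta_pos":[0,0,0.053],"turn":0},{"jaw":44,"delta_pos":[0,0,0.056],"turn":0},{"jaw":44,"delta_pos":[0,0,0.056],"turn":0},{"jaw":44,"delta_pos":[0,0,0.056],"turn":0}]'; python3 -c "
from h import *
st()";python3 -m handwheel '[{"jaw":44,"delta_pos":[0,0,0.001],"turn":0},{"jaw":44,"delta_pos":[0,0,0.002],"turn":0},{"jaw":44,"delta_pos":[0,0,0.002],"turn":0}]'; python3 -c "
from h import *
st()"
```

```text
clock: 34.72
position: [0.5406, -0.0048, 0.0265]
ee_rot: [0.019, 1.0, -0.0, 0.001]
ft_force: [0.2, 0.1, -1.2]
grip_width: 0.576
t 34.72 p [ 0.5406 -0.0048  0.0265] F [ 0.2  0.1 -1.2] T [ 0.01 -0.02 -0.03] g 49.2
clock: 34.97
position: [0.5404, -0.0046, 0.0241]
ee_rot: [0.019, 1.0, -0.0, 0.0]
ft_force: [-0.4, -0.2, -1.9]
grip_width: 0.573
t 34.97 p [ 0.5404 -0.0046  0.0241] F [-0.4 -0.2 -1.9] T [-0.04 -0.06 -0.01] g 49.0
```

```bash
python3 -m handwheel '[{"jaw":44,"delta_pos":[0,0,0.001],"turn":0},{"jaw":44,"delta_pos":[0,0,0.001],"turn":0}]'; python3 -c "
from h import *
st()"
```

```text
clock: 35.13
position: [0.5405, -0.0047, 0.0235]
ee_rot: [0.019, 1.0, 0.0, 0.0]
ft_force: [-3.0, 1.3, 6.9]
grip_width: 0.573
t 35.13 p [ 0.5405 -0.0047  0.0235] F [-3.   1.3  6.9] T [ 0.1   0.63 -0.01] g 48.9
```

```bash
python3 -m handwheel '[{"jaw":56,"delta_pos":[0,0,0],"turn":0},{"jaw":62,"delta_pos":[0,0,0],"turn":0},{"jaw":62,"delta_pos":[0,0,0],"turn":0},{"jaw":62,"delta_pos":[0,0,-0.015],"turn":0},{"jaw":62,"delta_pos":[0,0,-0.04],"turn":0},{"jaw":62,"delta_pos":[0,0,-0.08],"turn":0},{"jaw":62,"delta_pos":[0,0,-0.12],"turn":0},{"jaw":62,"delta_pos":[0,0,-0.15],"turn":0},{"jaw":62,"delta_pos":[0,0,-0.15],"turn":0}]'; python3 -m handwheel '[{"jaw":36,"delta_pos":[0,-0.22,-0.18],"turn":0},{"jaw":36,"delta_pos":[0,-0.22,-0.18],"turn":0},{"jaw":36,"delta_pos":[0,-0.22,-0.18],"turn":0},{"jaw":36,"delta_pos":[0,-0.22,-0.18],"turn":0},{"jaw":36,"delta_pos":[0,-0.22,-0.18],"turn":0},{"jaw":36,"delta_pos":[0,-0.22,-0.18],"turn":0},{"jaw":36,"delta_pos":[0,-0.22,-0.18],"turn":0},{"jaw":36,"delta_pos":[0,-0.22,-0.18],"turn":0},{"jaw":36,"delta_pos":[0,-0.22,-0.18],"turn":0}]';python3 -c "
from h import *
st();shot('side','s23',(250,20,430,230),4);shot('top','t23',(180,120,380,260),4)"
```

```text
clock: 35.88
position: [0.5429, -0.0052, 0.1783]
ee_rot: [0.019, 1.0, 0.001, 0.004]
ft_force: [0.5, -0.2, -0.3]
grip_width: 0.728
clock: 36.63
position: [0.5312, -0.227, 0.3537]
ee_rot: [0.021, 1.0, -0.001, 0.001]
ft_force: [0.3, 0.5, -0.9]
grip_width: 0.421
t 36.63 p [ 0.5312 -0.227   0.3537] F [ 0.3  0.5 -0.9] T [0.06 0.08 0.04] g 36.0
```

View pics/s23.png

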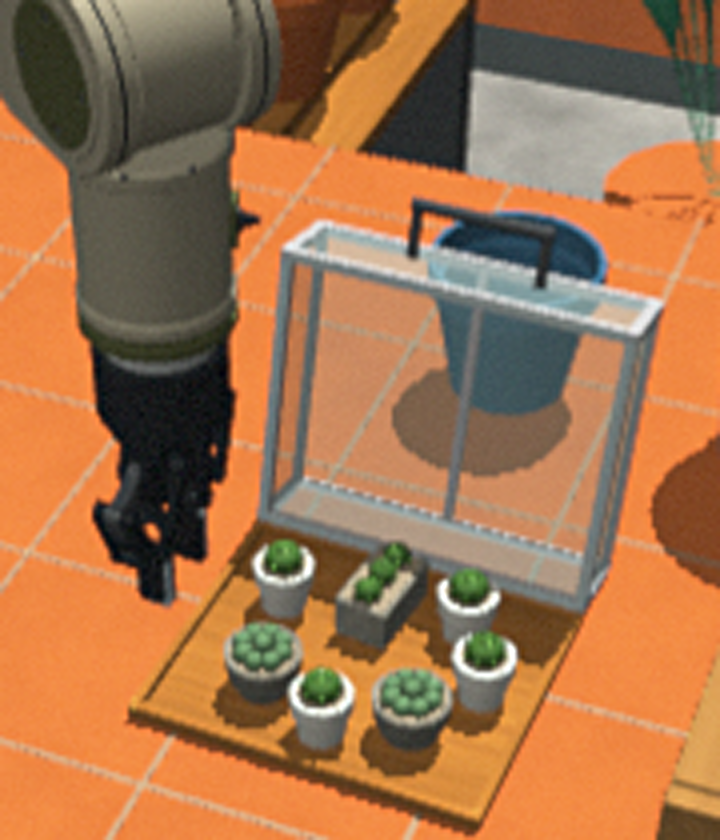

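View pics/t23.png

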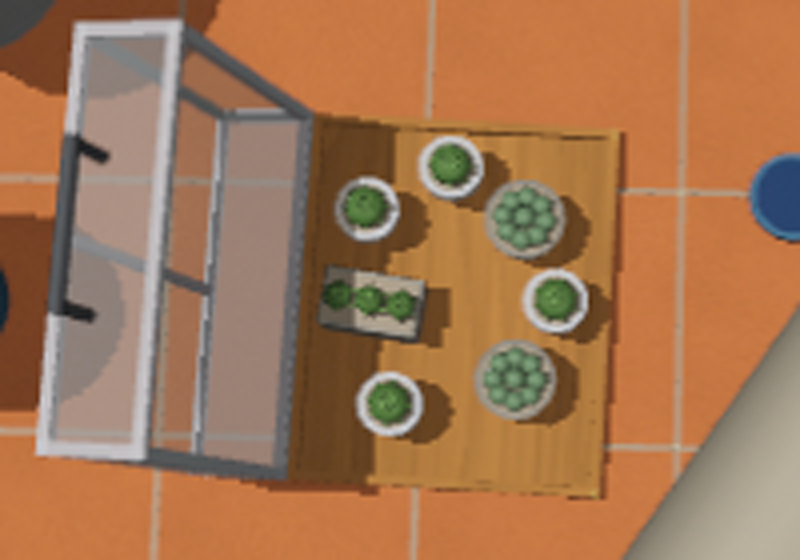

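```bash
python3 -m handwheel '[{"jaw":36,"delta_pos":[-0.01,0.4,0],"turn":0},{"jaw":36,"delta_pos":[-0.01,0.4,0],"turn":0},{"jaw":36,"delta_pos":[-0.01,0.4,0],"turn":0},{"jaw":36,"delta_pos":[-0.01,0.4,0],"turn":0},{"jaw":36,"delta_pos":[-0.01,0.4,0],"turn":0},{"jaw":36,"delta_pos":[-0.01,0.4,0],"turn":0},{"jaw":36,"delta_pos":[-0.01,0.4,0],"turn":0},{"jaw":36,"delta_pos":[-0.01,0.4,0],"turn":0},{"jaw":36,"delta_pos":[-0.01,0.4,0],"turn":0},{"jaw":36,"delta_pos":[-0.01,0.4,0],"turn":0}]';python3 -m handwheel '[{"jaw":36,"delta_pos":[0.007,0.14,0],"turn":0},{"jaw":36,"delta_pos":[0.007,0.14,0],"turn":0},{"jaw":36,"delta_pos":[0.007,0.145,0],"turn":0},{"jaw":36,"delta_pos":[0.007,0.145,0],"turn":0},{"jaw":36,"delta_pos":[0.007,0.145,0],"turn":0},{"jaw":36,"delta_pos":[0.007,0.145,0],"turn":0},{"jaw":36,"delta_pos":[0.007,0.145,0],"turn":0}]';python3 -c "
from h import *
st();want((.5514,.3185,.276),87.9)"
```

```text
clock: 37.57
position: [0.555, 0.1828, 0.351]
ee_rot: [0.014, 1.0, -0.0, -0.001]
ft_force: [0.2, 0.6, 0.3]
grip_width: 0.422
clock: 38.15
position: [0.5546, 0.3203, 0.352]
ee_rot: [0.018, 1.0, -0.001, -0.0]
ft_force: [1.4, -0.4, -0.7]
grip_width: 0.423
t 38.15 p [0.5546 0.3203 0.352 ] F [ 1.4 -0.4 -0.7] T [-0.04  0.02 -0.05] g 36.1
delta [ 0.0031 -0.0018  0.076 ] turn -0.0
```

```bash
python3 -m handwheel '[{"jaw":36,"delta_pos":[0.002,-0.002,0.025],"turn":0},{"jaw":36,"delta_pos":[0.002,-0.002,0.05],"turn":0},{"jaw":36,"delta_pos":[0.002,-0.002,0.065],"turn":0},{"jaw":36,"delta_pos":[0.002,-0.002,0.075],"turn":0},{"jaw":36,"delta_pos":[0.002,-0.002,0.075],"turn":0},{"jaw":36,"delta_pos":[0.002,-0.002,0.075],"turn":0}]' 40;python3 -c "
from h import *
st();want((.5514,.3185,.276),87.9)
shot('side','s24',(290,20,410,150),5)"
```

```text
clock: 38.65
position: [0.5532, 0.3178, 0.2782]
ee_rot: [0.019, 1.0, -0.0, 0.0]
ft_force: [0.8, -1.1, 0.1]
grip_width: 0.418
t 38.65 p [0.5532 0.3178 0.2782] F [ 0.8 -1.1  0.1] T [-0.04 -0.02  0.02] g 35.7
delta [0.0018 0.0007 0.0022] turn -0.0004
```

View pics/s24.png

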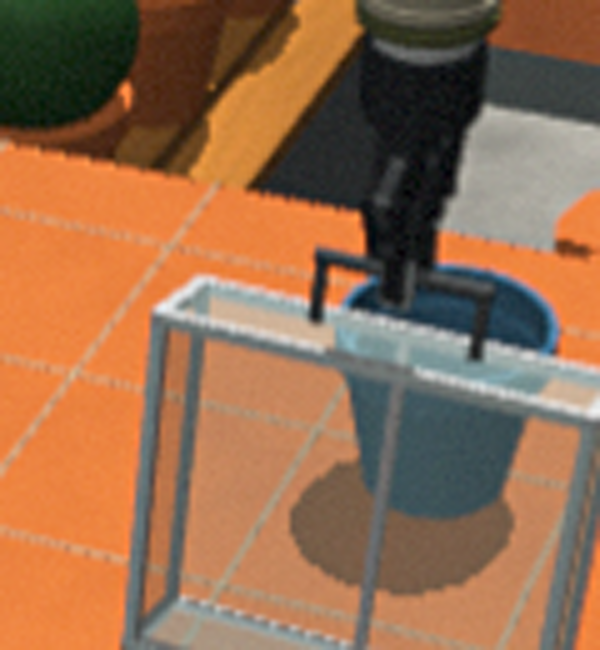

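```bash
python3 -m handwheel '[{"jaw":8,"delta_pos":[0,0,0.002],"turn":0},{"jaw":8,"delta_pos":[0,0,0.002],"turn":0},{"jaw":8,"delta_pos":[0,0,0.002],"turn":0},{"jaw":8,"delta_pos":[0,0,0.002],"turn":0},{"jaw":8,"delta_pos":[0,0,0.002],"turn":0},{"jaw":8,"delta_pos":[0,0,0.002],"turn":0}]' 40;python3 -c "
from h import *
st()"
```

```text
clock: 39.2
position: [0.5536, 0.3179, 0.2764]
ee_rot: [0.019, 1.0, -0.0, 0.001]
ft_force: [-1.8, -1.9, 5.6]
grip_width: 0.121
t 39.2 p [0.5536 0.3179 0.2764] F [-1.8 -1.9  5.6] T [-0.48  0.2   0.04] g 10.3
```

```bash
python3 -m handwheel '[{"jaw":8,"delta_pos":[0,-0.009,-0.004],"turn":0},{"jaw":8,"delta_pos":[0,-0.0191,-0.0073],"turn":0},{"jaw":8,"delta_pos":[0,-0.033,-0.0115],"turn":0},{"jaw":8,"delta_pos":[0,-0.0478,-0.0155],"turn":0},{"jaw":8,"delta_pos":[0,-0.0773,-0.0209],"turn":0},{"jaw":8,"delta_pos":[0,-0.1071,-0.0232],"turn":0},{"jaw":8,"delta_pos":[0,-0.1071,-0.0232],"turn":0}]';python3 -c "
from h import *
st()
pos,R=pose()
def arc(p):
  for ph in p: print(ph,(R.T@(np.array([pos[0],.2025-.2992*np.cos(ph),.001+.2992*np.sin(ph)])-pos)).round(4)[1:])
print(np.arctan2(pos[2]-.001,.2025-pos[1]), np.hypot(pos[2]-.001,.2025-pos[1]))
arc([1.6,1.5,1.4,1.3,1.2,1.1,1.0])"
```

```text
clock: 39.78
position: [0.5499, 0.2055, 0.3009]
ee_rot: [0.022, 1.0, 0.001, 0.001]
ft_force: [-1.3, -2.6, 9.0]
grip_width: 0.116
t 39.78 p [0.5499 0.2055 0.3009] F [-1.3 -2.6  9. ] T [-0.14  0.33  0.16] g 9.9
1.580720562830578 0.2999369676329621
1.6 [0.0058 0.0009]
1.5 [-0.0241  0.0014]
1.4 [-0.0538  0.005 ]
1.3 [-0.0829  0.0115]
1.2 [-0.1113  0.0209]
1.1 [-0.1386  0.0331]
1.0 [-0.1645  0.0479]
```

```bash
python3 -m handwheel '[{"jaw":8,"delta_pos":[0,-0.028,0.0005],"turn":0},{"jaw":8,"delta_pos":[0,-0.057,0.0042],"turn":0},{"jaw":8,"delta_pos":[0,-0.0865,0.0108],"turn":0},{"jaw":8,"delta_pos":[0,-0.115,0.0202],"turn":0},{"jaw":8,"delta_pos":[0,-0.1425,0.0325],"turn":0},{"jaw":8,"delta_pos":[0,-0.1425,0.0325],"turn":0}]';python3 -c "
from h import *
st()
pos,R=pose()
def arc(p):
  for ph in p: print(ph,(R.T@(np.array([pos[0],.2025-.2992*np.cos(ph),.001+.2992*np.sin(ph)])-pos)).round(4)[1:])
print(np.arctan2(pos[2]-.001,.2025-pos[1]), np.hypot(pos[2]-.001,.2025-pos[1]))
arc([1.1,1.0,.9,.8,.7,.6,.5,.4,.3])"
```

```text
clock: 40.28
position: [0.545, 0.0639, 0.2656]
ee_rot: [0.022, 1.0, 0.0, 0.002]
ft_force: [9.9, -4.5, 0.2]
grip_width: 0.12
t 40.28 p [0.545  0.0639 0.2656] F [ 9.9 -4.5  0.2] T [-0.84 -1.8   0.06] g 10.3
1.0882119837507465 0.2987409612593416
1.1 [ 0.0029 -0.002 ]
1.0 [-0.023   0.0128]
0.9 [-0.0473  0.0302]
0.8 [-0.0698  0.05  ]
0.7 [-0.0902  0.0718]
0.6 [-0.1083  0.0956]
0.5 [-0.1239  0.1211]
0.4 [-0.1369  0.1481]
0.3 [-0.1472  0.1761]
```

```bash
python3 -m handwheel '[{"jaw":8,"delta_pos":[-0.001,-0.023,0.0128],"turn":0},{"jaw":8,"delta_pos":[-0.001,-0.0473,0.0302],"turn":0},{"jaw":8,"delta_pos":[-0.001,-0.0698,0.05],"turn":0},{"jaw":8,"delta_pos":[-0.001,-0.0902,0.0718],"turn":0},{"jaw":8,"delta_pos":[-0.001,-0.1083,0.0956],"turn":0},{"jaw":8,"delta_pos":[-0.001,-0.1239,0.1211],"turn":0},{"jaw":8,"delta_pos":[-0.001,-0.1239,0.1211],"turn":0}]';python3 -c "
from h import *
st()
pos,R=pose()
def arc(p):
  for ph in p: print(ph,(R.T@(np.array([pos[0],.2025-.2992*np.cos(ph),.001+.2992*np.sin(ph)])-pos)).round(4)[1:])
print(np.arctan2(pos[2]-.001,.2025-pos[1]), np.hypot(pos[2]-.001,.2025-pos[1]))
arc([.5,.4,.35,.3,.25,.2,.168,.15])
shot('side','s25',(250,80,410,230),5)"
```

```text
clock: 40.87
position: [0.5396, -0.0596, 0.1428]
ee_rot: [0.021, 1.0, -0.002, 0.0]
ft_force: [2.5, -6.3, -2.1]
grip_width: 0.115
t 40.87 p [ 0.5396 -0.0596  0.1428] F [ 2.5 -6.3 -2.1] T [-1.57 -0.18 -0.11] g 9.8
0.49603016261819605 0.29798062049697366
0.5 [-0.0005 -0.0016]
0.4 [-0.0134  0.0254]
0.35 [-0.0188  0.0393]
0.3 [-0.0236  0.0535]
0.25 [-0.0276  0.0679]
0.2 [-0.0308  0.0825]
0.168 [-0.0326  0.0919]
0.15 [-0.0334  0.0972]
```

View pics/s25.png

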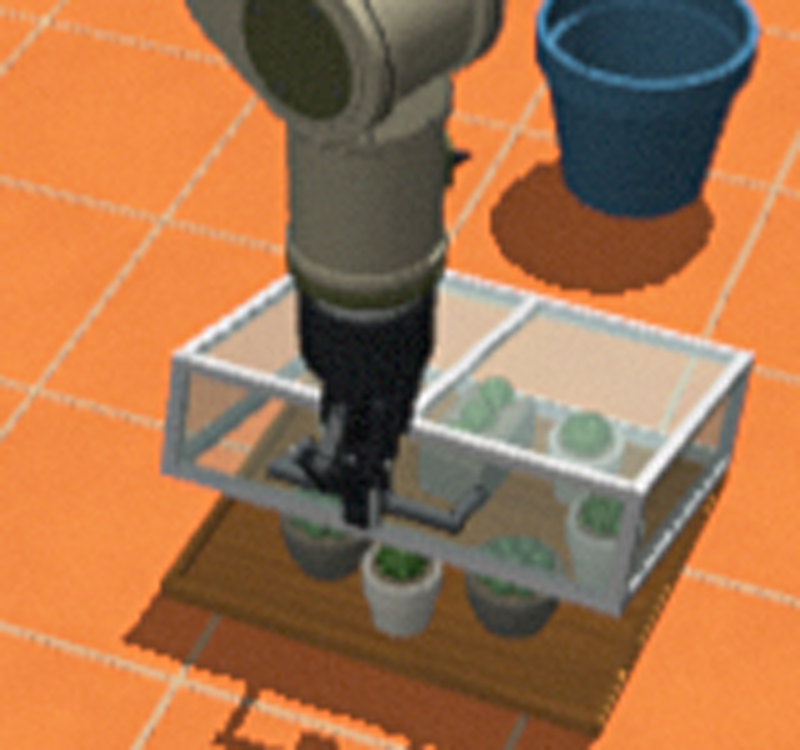

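```bash
python3 -m handwheel '[{"jaw":8,"delta_pos":[0,-0.0085,0.012],"turn":0},{"jaw":8,"delta_pos":[0,-0.0134,0.0254],"turn":0},{"jaw":8,"delta_pos":[0,-0.0188,0.0393],"turn":0},{"jaw":8,"delta_pos":[0,-0.0236,0.0535],"turn":0},{"jaw":8,"delta_pos":[0,-0.0276,0.0679],"turn":0},{"jaw":8,"delta_pos":[0,-0.0308,0.0825],"turn":0},{"jaw":8,"delta_pos":[0,-0.0308,0.0825],"turn":0}]';python3 -c "
from h import *
st()"
```

```text
clock: 41.5
position: [0.5384, -0.0897, 0.0614]
ee_rot: [0.02, 1.0, -0.003, 0.0]
ft_force: [0.4, -10.9, -0.9]
grip_width: 0.121
t 41.5 p [ 0.5384 -0.0897  0.0614] F [  0.4 -10.9  -0.9] T [-2.1  -0.07  0.13] g 10.4
```

```bash
python3 -m handwheel '[{"jaw":8,"delta_pos":[0,-0.002,0.005],"turn":0},{"jaw":8,"delta_pos":[0,-0.002,0.01],"turn":0},{"jaw":8,"delta_pos":[0,-0.002,0.01],"turn":0},{"jaw":8,"delta_pos":[0,-0.002,0.01],"turn":0}]';python3 -c "
from h import *
st()"; python3 -m handwheel '[{"jaw":8,"delta_pos":[0,0,0.003],"turn":0},{"jaw":8,"delta_pos":[0,0,0.004],"turn":0},{"jaw":8,"delta_pos":[0,0,0.004],"turn":0}]';python3 -c "
from h import *
st()"
```

```text
clock: 41.83
position: [0.5383, -0.0914, 0.0528]
ee_rot: [0.02, 1.0, -0.002, -0.0]
ft_force: [-0.4, -12.5, -1.8]
grip_width: 0.119
t 41.83 p [ 0.5383 -0.0914  0.0528] F [ -0.4 -12.5  -1.8] T [-2.14  0.31  0.1 ] g 10.2
clock: 42.08
position: [0.5383, -0.0921, 0.0491]
ee_rot: [0.02, 1.0, -0.003, 0.0]
ft_force: [-1.3, -14.3, -1.3]
grip_width: 0.119
t 42.08 p [ 0.5383 -0.0921  0.0491] F [ -1.3 -14.3  -1.3] T [-2.66  0.36  0.06] g 10.2
```

```bash
python3 -m handwheel '[{"jaw":8,"delta_pos":[0,-0.002,0.002],"turn":0},{"jaw":8,"delta_pos":[0,-0.002,0.003],"turn":0},{"jaw":8,"delta_pos":[0,-0.002,0.003],"turn":0}]';python3 -c "
from h import *
st()"; python3 -m handwheel '[{"jaw":8,"delta_pos":[0,0,0.003],"turn":0},{"jaw":8,"delta_pos":[0,0,0.003],"turn":0},{"jaw":8,"delta_pos":[0,0,0.003],"turn":0}]';python3 -c "
from h import *
st()
shot('side','s26',(250,100,410,250),5)"
```

```text
clock: 42.33
position: [0.5384, -0.0926, 0.0464]
ee_rot: [0.02, 1.0, -0.002, -0.0]
ft_force: [-4.7, -7.9, 6.1]
grip_width: 0.122
t 42.33 p [ 0.5384 -0.0926  0.0464] F [-4.7 -7.9  6.1] T [-1.41  0.96  0.1 ] g 10.4
clock: 42.58
position: [0.5394, -0.0927, 0.045]
ee_rot: [0.02, 1.0, -0.001, 0.001]
ft_force: [-11.1, -5.5, 26.6]
grip_width: 0.125
t 42.58 p [ 0.5394 -0.0927  0.045 ] F [-11.1  -5.5  26.6] T [-1.22  2.07 -0.05] g 10.7
```

View pics/s26.png

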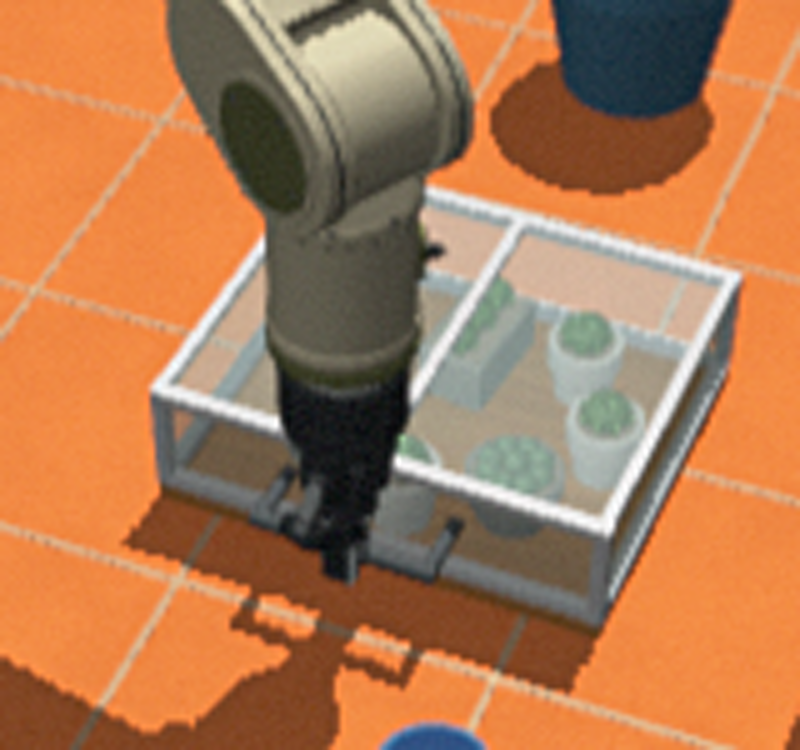

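```bash
python3 -m handwheel '[{"jaw":8,"delta_pos":[0,0,-0.001],"turn":0},{"jaw":36,"delta_pos":[0,0,-0.001],"turn":0},{"jaw":36,"delta_pos":[0,0,-0.001],"turn":0},{"jaw":36,"delta_pos":[0,0,-0.001],"turn":0},{"jaw":36,"delta_pos":[0,0,-0.001],"turn":0}]';python3 -c "
from h import *
st()"; python3 -m handwheel '[{"jaw":36,"delta_pos":[0,-0.002,-0.01],"turn":0},{"jaw":36,"delta_pos":[0,-0.002,-0.03],"turn":0},{"jaw":36,"delta_pos":[0,-0.002,-0.06],"turn":0},{"jaw":36,"delta_pos":[0,-0.002,-0.1],"turn":0},{"jaw":36,"delta_pos":[0,-0.002,-0.14],"turn":0},{"jaw":36,"delta_pos":[0,-0.04,-0.18],"turn":0},{"jaw":36,"delta_pos":[0,-0.08,-0.2],"turn":0},{"jaw":36,"delta_pos":[0,-0.12,-0.2],"turn":0},{"jaw":36,"delta_pos":[0,-0.16,-0.2],"turn":0},{"jaw":36,"delta_pos":[0,-0.16,-0.2],"turn":0}]';python3 -c "
from h import *
st()
shot('side','s27',(250,100,410,250),5);shot('top','t27',(200,120,400,260),4)"
```

```text
clock: 43.05
position: [0.5388, -0.0971, 0.0451]
ee_rot: [0.022, 1.0, -0.004, 0.001]
ft_force: [0.3, -25.4, 2.6]
grip_width: 0.417
t 43.05 p [ 0.5388 -0.0971  0.0451] F [  0.3 -25.4   2.6] T [-4.22  0.13 -0.04] g 35.6
clock: 43.88
position: [0.5309, -0.2566, 0.2452]
ee_rot: [0.022, 1.0, -0.001, 0.001]
ft_force: [-0.7, -1.1, -0.1]
grip_width: 0.422
t 43.88 p [ 0.5309 -0.2566  0.2452] F [-0.7 -1.1 -0.1] T [-0.03  0.03 -0.01] g 36.1
```

View pics/s27.png

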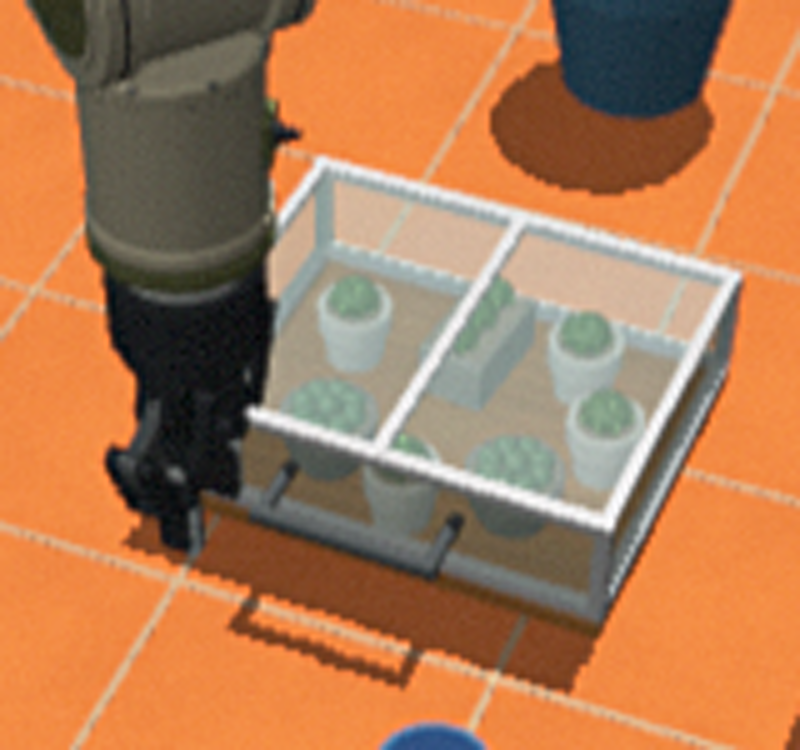

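View pics/t27.png

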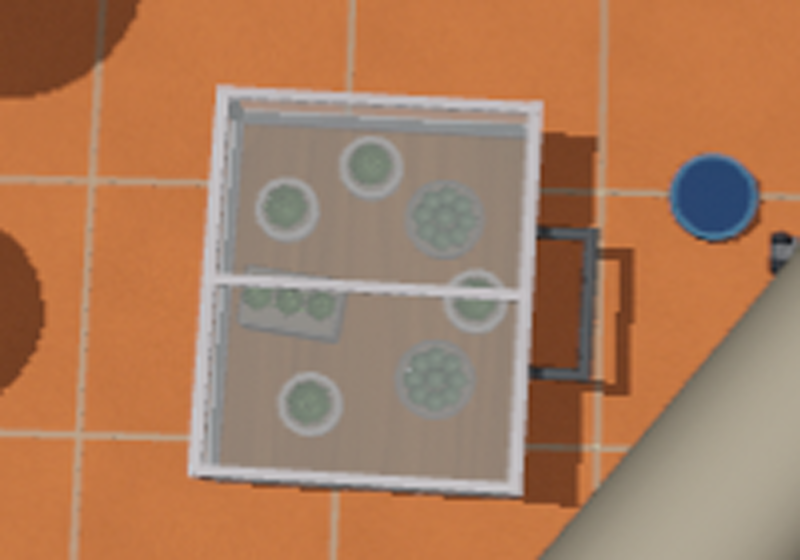

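```bash
python3 - <<'E'
from h import *
S=lambda x,y:(250+(x+.5)/5-.5,100+(y+.5)/5-.5); T=lambda x,y:(200+(x+.5)/4-.5,120+(y+.5)/4-.5)
for k,s,t in[("Ff",(612,528),(543,101)),("Hf",(741,272),(218,87)),("bar far",(434,574),(594,231))]: print(k,tri(S(*s),T(*t)).round(4))
E
```

```text
Ff [ 0.6883 -0.0528  0.1005]
Hf [0.6946 0.198  0.0963]
bar far [ 0.5947 -0.0955  0.0656]
```

```bash
python3 - <<'E'
from h import *
a=cv2.imread('pics/s26_raw.png',0).astype(np.float32);b=cv2.imread('pics/s27_raw.png',0).astype(np.float32)
for n,(x0,y0,x1,y1) in {"front corner":(350,185,385,232),"control hinge corner":(380,145,402,175),"ground":(380,230,420,260)}.items():
    w=cv2.createHanningWindow((x1-x0,y1-y0),cv2.CV_32F)
    print(n,cv2.phaseCorrelate(a[y0:y1,x0:x1],b[y0:y1,x0:x1],w), np.abs(a-b)[y0:y1,x0:x1].mean())
print(proj("side",[[.688,-.05,.094],[.688,-.05,.097]]))
E
```

```text
front corner ((0.23491250744696046, -0.8449291723870935), 0.9597265847303249) 6.175684
control hinge corner ((0.051306455760906644, -0.074654330575056), 0.9330157826344172) 2.830303
ground ((0.03351366471248696, 0.04988242706251178), 0.9977005690336227) 0.6048766
[[372.05271399 206.0349522 ]
 [372.12302052 205.33258093]]
```

The cover front has risen about 3–4 mm since I let go (0.84 px against the hinge-side control). The fingers dragged it up, so I'll press it down again with the jaws shut.

```bash
python3 -m handwheel '[{"jaw":0,"delta_pos":[0,0.04,0],"turn":0},{"jaw":0,"delta_pos":[0,0.08,0],"turn":0},{"jaw":0,"delta_pos":[0,0.12,0.02],"turn":0},{"jaw":0,"delta_pos":[0,0.15,0.05],"turn":0},{"jaw":0,"delta_pos":[0,0.161,0.09],"turn":0},{"jaw":0,"delta_pos":[0,0.161,0.13],"turn":0},{"jaw":0,"delta_pos":[0,0.161,0.14],"turn":0},{"jaw":0,"delta_pos":[0,0.161,0.14],"turn":0},{"jaw":0,"delta_pos":[0,0.161,0.14],"turn":0}]';python3 -c "
from h import *
st();want((.538,-.094,.072),87.9)"
```

```text
clock: 44.73
position: [0.5394, -0.0894, 0.1052]
ee_rot: [0.019, 1.0, -0.001, 0.0]
ft_force: [-0.1, -0.9, 0.2]
grip_width: 0.002
t 44.73 p [ 0.5394 -0.0894  0.1052] F [-0.1 -0.9  0.2] T [-0.   -0.05 -0.  ] g 0.2
delta [ 0.0012 -0.0046  0.0332] turn -0.0005
```

```bash
python3 -m handwheel '[{"jaw":0,"delta_pos":[0,-0.005,0.01],"turn":0},{"jaw":0,"delta_pos":[0,-0.005,0.02],"turn":0},{"jaw":0,"delta_pos":[0,-0.005,0.026],"turn":0},{"jaw":0,"delta_pos":[0,-0.005,0.03],"turn":0},{"jaw":0,"delta_pos":[0,-0.005,0.03],"turn":0}]';python3 -c "
from h import *
st()";python3 -m handwheel '[{"jaw":0,"delta_pos":[0,0,0.002],"turn":0},{"jaw":0,"delta_pos":[0,0,0.004],"turn":0},{"jaw":0,"delta_pos":[0,0,0.004],"turn":0}]';python3 -c "
from h import *
st()"
```

```text
clock: 45.15
position: [0.5385, -0.0941, 0.0734]
ee_rot: [0.019, 1.0, -0.0, -0.0]
ft_force: [0.2, 0.9, 0.2]
grip_width: 0.002
t 45.15 p [ 0.5385 -0.0941  0.0734] F [0.2 0.9 0.2] T [-0.05 -0.01 -0.02] g 0.1
clock: 45.4
position: [0.5391, -0.0942, 0.0702]
ee_rot: [0.019, 1.0, -0.0, 0.0]
ft_force: [-0.0, -0.5, 0.4]
grip_width: -0.001
t 45.4 p [ 0.5391 -0.0942  0.0702] F [-0.  -0.5  0.4] T [-0.08 -0.02 -0.01] g -0.1
```

```bash
python3 -m handwheel '[{"jaw":0,"delta_pos":[0,0,0.002],"turn":0},{"jaw":0,"delta_pos":[0,0,0.003],"turn":0},{"jaw":0,"delta_pos":[0,0,0.003],"turn":0}]';python3 -c "
from h import *
st();shot('side','s28',(270,130,390,250),5)";
```

```text
clock: 45.65
position: [0.5394, -0.0942, 0.0694]
ee_rot: [0.019, 1.0, 0.001, 0.0]
ft_force: [-12.4, 3.0, 34.9]
grip_width: 0.001
t 45.65 p [ 0.5394 -0.0942  0.0694] F [-12.4   3.   34.9] T [0.78 2.86 0.07] g 0.1
```

View pics/s28.png

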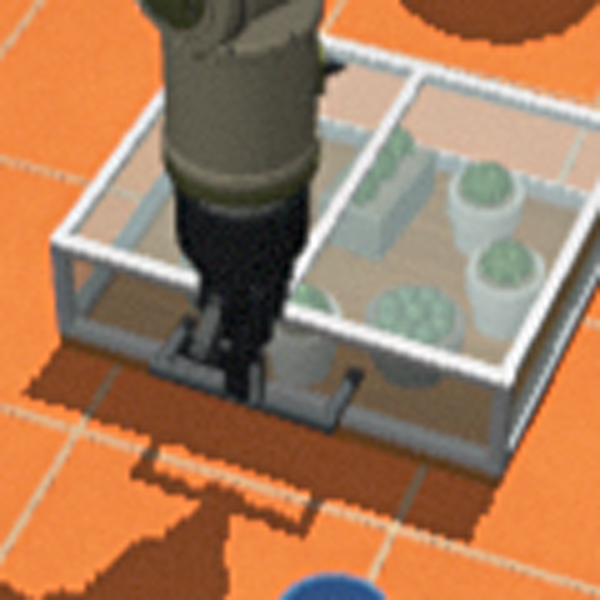

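```bash
python3 - <<'E'
from h import *
a=cv2.imread('pics/s26_raw.png',0).astype(np.float32);c=cv2.imread('pics/s27_raw.png',0).astype(np.float32);b=cv2.imread('pics/s28_raw.png',0).astype(np.float32)
for q in(a,c):
  for n,(x0,y0,x1,y1) in {"front corner":(350,185,385,232),"hinge":(380,145,402,175)}.items():
    w=cv2.createHanningWindow((x1-x0,y1-y0),cv2.CV_32F)
    print(n,cv2.phaseCorrelate(q[y0:y1,x0:x1],b[y0:y1,x0:x1],w))
E
```

```text
front corner ((-0.030533327729006743, 0.0008173721384707733), 1.0016314853672628)
hinge ((0.14719463808668642, 0.011823726522559141), 0.90547719862726)
front corner ((-0.15217171269023666, 0.8818319214203996), 0.9636434791264711)
hinge ((0.017381296431878468, 0.15960057992103138), 0.9252243141333262)
```

```bash
python3 -m handwheel '[{"jaw":0,"delta_pos":[0,0,-0.01],"turn":0},{"jaw":0,"delta_pos":[0,0,-0.04],"turn":0},{"jaw":0,"delta_pos":[0,0,-0.08],"turn":0},{"jaw":0,"delta_pos":[0,0,-0.12],"turn":0},{"jaw":0,"delta_pos":[0,0,-0.16],"turn":0},{"jaw":0,"delta_pos":[0,-0.04,-0.18],"turn":0},{"jaw":0,"delta_pos":[0,-0.08,-0.18],"turn":0},{"jaw":0,"delta_pos":[0,-0.12,-0.18],"turn":0},{"jaw":0,"delta_pos":[0,-0.16,-0.18],"turn":0},{"jaw":0,"delta_pos":[0,-0.16,-0.18],"turn":0}]';python3 - <<'E'
from h import *
st();shot('side','s29');shot('top','t29',(200,120,400,260),4)
a=cv2.imread('pics/s26_raw.png',0).astype(np.float32);b=cv2.imread('pics/s29_raw.png',0).astype(np.float32)
for n,(x0,y0,x1,y1) in {"front corner":(350,185,385,232),"hinge":(380,145,402,175)}.items():
    w=cv2.createHanningWindow((x1-x0,y1-y0),cv2.CV_32F)
    print(n,cv2.phaseCorrelate(a[y0:y1,x0:x1],b[y0:y1,x0:x1],w))
E
```

```text
clock: 46.53
position: [0.5286, -0.264, 0.2479]
ee_rot: [0.025, 1.0, -0.002, 0.0]
ft_force: [-1.2, -0.9, 0.9]
grip_width: 0.001
t 46.53 p [ 0.5286 -0.264   0.2479] F [-1.2 -0.9  0.9] T [-0.05  0.04 -0.07] g 0.0
front corner ((0.019896079533857858, 0.10479517090971058), 1.046321203035337)
hinge ((0.11364862661261199, -0.007314217657553357), 0.9810986972517437)
```

View pics/s29.png

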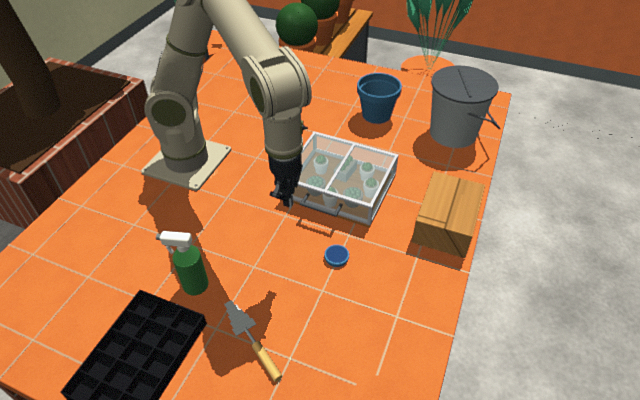

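View pics/t29.png

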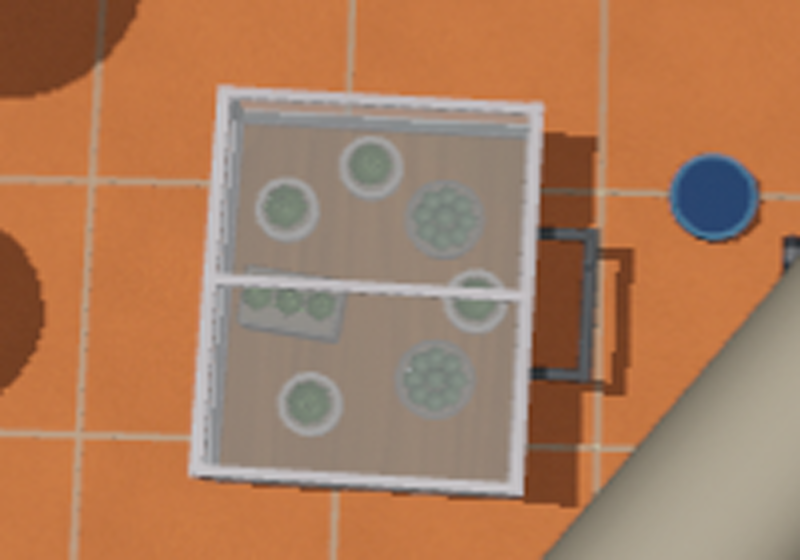

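The cover is now fully down and nothing is touching it. All four pots are upright inside, and the bystanders haven't moved.

```bash
python3 -m handwheel '[{"jaw":0,"delta_pos":[0,0,0],"turn":0},{"jaw":0,"delta_pos":[0,0,0],"turn":0}]'; python3 -c "
from workcell import hand_in; print(hand_in())"
```

```text
clock: 46.8
position: [0.5335, -0.2519, 0.2469]
ee_rot: [0.017, 1.0, 0.0, 0.0]
ft_force: [0.4, 0.1, 0.5]
grip_width: 0.003
the job is handed in; nothing more can be done
None
```

The job is done and handed in at 46.8 s. I opened the cover to its stop, where it would go no further and the force kept rising. I then stood all four cactus pots upright between the plants and closed the cover fully.

- **Knocked pot:** one pot had moved about 4 cm towards the frame by the time the cover was open. I measured it again before picking it up.
- **Spacing:** the tightest gaps are about 12 mm, between the front-middle pot and the two bowls. All the other gaps came out larger, from about 12 mm at the front wall up to over 20 mm. These figures come from the camera measurements, which are good to about 2 mm.
- **Undisturbed things:** the bowls and the trough look the same as before in the pictures, as do the things on the counter.
- **Failed check, mended:** when I let go of the handle, the opening fingers pushed sideways on the cover with about 25 N. As I withdrew they dragged its front up about 4 mm. I pressed it down again with shut fingers at 35 N. After backing away, its front corner was within 0.1 pixel (about 0.5 mm) of the fully pressed picture.
- **Forces:** the highest force readings I saw were about 37 N pressing on the handle at the end and 37 N while swinging the cover open. I read them only at the end of each move.

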